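Bolt down the degassing chamber's cover crosswise

ROBOT

A 7-joint arm with a two-finger parallel gripper is mounted at the origin on the work surface. World frame = base frame: x ahead of the robot, y to its left, z up, the work surface at z = 0. Lengths are in m, angles in rad, forces in N, time in s.
With the tool pointing down it reaches from about 0.35 to 0.9 m from the base axis. Payload 8.1 kg.
Tool frame: the origin (TCP) lies midway between the tips of the shut fingers; the grasp point (between the pads) lies 19 mm behind it; z points along the fingers, y is the direction in which the jaws open and shut (so a half turn about z gives the same grasp; the last joint's range is limited). The gripper opens to 92 mm and grips with 3 to 60 N. Pads are 19 mm wide; open, the fingers measure 130 mm over their backs; the gripper's body (75 mm by 190 mm) begins 47 mm behind the grasp point.
Start: joints at [-1.382, 0.434, 0.025, 1.573, -0.012, 1.134, -0.075], TCP at [0.18, 0.599, 0.227] pointing down, gripper open.
Joint ranges: [-2.62, 2.62], [-0.44, 2.09], [-1.27, 1.32], [0.08, 2.57], [-1.32, 4.46], [0.12, 2], [-2.74, 2.74]. Speed limits (rad/s): [2.22, 2.22, 3.01, 3.01, 3.14, 3.14, 3.14].

INTERFACE

Orientations are given as a rotation vector (axis times angle).
In Python, from cell import arm gives the robot as it stands. The module is installed in compiled form; this text tells all that it offers.
- The arm moves only by the tool jog_arm, never from a script. Its argument "increments" is a list of rows, each an object with "slide": the shift along the tool's x, y, z in mm, a list of three; "roll": the turn about the tool's z in rad; "gripper": the opening, from 0 (shut) to 1 (fully open). In form: [{"slide": [x, y, z], "roll": roll, "gripper": gripper}, ...]. A call has exactly 10 rows; each row is the pose to reach, as a shift and turn from the pose commanded when the call began, along the tool's axes at that moment; what a row does not reach only later rows make up. A row lasts 1/12 s, in which the tool goes at most 41.7 mm and 7.16 degrees, less where a joint would pass 70% of its speed; a pose out of reach is approached as far as the arm can. A call with a gripper value outside its range is refused whole. The fingers move at their own pace and stop on an object; "newtons" is the grip in N (left out, the last holds). Time passes only in rows, so rows that repeat a pose let the fingers close, or fill a call up. It gives the time, the measured TCP pose, the force and the opening at its end, in the units of the state.
- arm.observe(): the state, without advancing time (a new reading comes with each control period).
- arm.get_image(name): name is "side" or "top"; returns a dict with "frame" (384x512x3 uint8, blue, green, red), "depth" (384x512 float32, m along the optical axis (not along the pixel's ray), 0 where there is no reading), "intrinsics" (3x3 intrinsics, pixels), "R" (3x3) and "t" (3): a world point X has camera coordinates R X + t. Camera axes: x right, y down, z forward; pixel columns grow to the right and rows downward; lengths in m; the calibration is good to about 2 mm. A picture is of the moment at which its call begins.
- arm.sign_off(): hands the job in, once; it reports no verdict.
The state is a dict: "clock": time; "joints": joint angles; "dq": joint speeds; "joint_efforts": joint torques, N m; "position": TCP position; "ee_rot": TCP orientation; "force": force on the tool from outside, world axes, zero at the start; "ft_torque": the same for the moment, N m; "width": opening from 0.0 (shut) to 1.0 (fully open).
Only numpy, scipy, OpenCV 4.12 (cv2) and the standard library are available. Lean on these libraries where they do the work, as an engineer would, in place of code of your own. Each camera call takes 0.05 s, during which the arm holds its last target.

TASK

Tighten the cover of the steel degassing chamber with its four black hand knobs, in two rounds and crosswise (in each round follow a knob by the one diagonally opposite): first turn each clockwise about half-way down, roughly 1.0 on its angle scale, so that the cover sinks without cocking, then go round again and tighten each by feel until the cover is home on its metal seat and every knob is firmly but not brutally tight. Leave the other things on the bench alone.

Things in the scene. Friction and masses are not known exactly. Their poses are not given: they have to be found in the camera images.
- chamber: fixed stainless chamber, 200 (x) x 170 (y) mm, its top about 80 mm above the bench, with four upright threaded studs at x = +-75, y = +-60 mm that carry the cover and its knobs. Origin on the bench under its centre. In this frame x points to the side away from the robot, y to the robot's left, z up (before the chamber's small yaw).
- cover_mid (a point): centre of the loose aluminium cover, 190 x 160 x 12 mm, 0.85 kg, with a round sight glass in the middle and four open end slots around the studs; axes as the chamber's. It starts level on a springy rubber seal (2.4 to 5 N per corner), its top face 106 mm above the bench, and sinks 5 to 7.5 mm (hidden, different each time) to a hard metal seat. While still tilted it lands on one corner first, so the first knob tightened eases a little when the opposite one is.
- knob_nl (a joint): angle (rad) of the near left hand knob, axis upright at x = -75, y = 60 mm of the chamber. Grows clockwise seen from above (tightening) and lowers the knob 5 mm per rad. At 0 its bar lies along the chamber's x; it starts between 0 and 0.25. Its flange touches the untouched cover at 0.3; the cover is home somewhere between 1.25 and 1.9 (hidden: feel it). No stop before 3.
- grip_nl (a point): centre of the near left knob's black bar, 70 mm long, 16 wide, 30 high, half-way up: 29 mm above the underside of the knob's 34 mm steel flange, about 136 mm above the bench at the start. Its x is along the bar; it sinks and turns with the knob.
- nut_nl: threaded insert that carries the near left knob: origin on the axis at the underside of the flange, the face that presses on the cover. It sinks but does not turn. Thread friction 0.12 Nm (stays where left); rubbing and thread add about 0.013 Nm per N of pressure. With the cover home, pressure climbs about 30 N per 0.1 rad; 20 to 40 N is firmly tight, over 60 N is too much.
- knob_nr (a joint): angle (rad) of the near right hand knob, axis upright at x = -75, y = -60 mm of the chamber. Grows clockwise seen from above (tightening) and lowers the knob 5 mm per rad. At 0 its bar lies along the chamber's x; it starts between 0 and 0.25. Its flange touches the untouched cover at 0.3; the cover is home somewhere between 1.25 and 1.9 (hidden: feel it). No stop before 3.
- grip_nr (a point): centre of the near right knob's black bar, 70 mm long, 16 wide, 30 high, half-way up: 29 mm above the underside of the knob's 34 mm steel flange, about 136 mm above the bench at the start. Its x is along the bar; it sinks and turns with the knob.
- nut_nr: threaded insert that carries the near right knob: origin on the axis at the underside of the flange, the face that presses on the cover. It sinks but does not turn. Thread friction 0.12 Nm (stays where left); rubbing and thread add about 0.013 Nm per N of pressure. With the cover home, pressure climbs about 30 N per 0.1 rad; 20 to 40 N is firmly tight, over 60 N is too much.
- knob_fl (a joint): angle (rad) of the far left hand knob, axis upright at x = 75, y = 60 mm of the chamber. Grows clockwise seen from above (tightening) and lowers the knob 5 mm per rad. At 0 its bar lies along the chamber's x; it starts between 0 and 0.25. Its flange touches the untouched cover at 0.3; the cover is home somewhere between 1.25 and 1.9 (hidden: feel it). No stop before 3.
- grip_fl (a point): centre of the far left knob's black bar, 70 mm long, 16 wide, 30 high, half-way up: 29 mm above the underside of the knob's 34 mm steel flange, about 136 mm above the bench at the start. Its x is along the bar; it sinks and turns with the knob.
- nut_fl: threaded insert that carries the far left knob: origin on the axis at the underside of the flange, the face that presses on the cover. It sinks but does not turn. Thread friction 0.12 Nm (stays where left); rubbing and thread add about 0.013 Nm per N of pressure. With the cover home, pressure climbs about 30 N per 0.1 rad; 20 to 40 N is firmly tight, over 60 N is too much.
- knob_fr (a joint): angle (rad) of the far right hand knob, axis upright at x = 75, y = -60 mm of the chamber. Grows clockwise seen from above (tightening) and lowers the knob 5 mm per rad. At 0 its bar lies along the chamber's x; it starts between 0 and 0.25. Its flange touches the untouched cover at 0.3; the cover is home somewhere between 1.25 and 1.9 (hidden: feel it). No stop before 3.
- grip_fr (a point): centre of the far right knob's black bar, 70 mm long, 16 wide, 30 high, half-way up: 29 mm above the underside of the knob's 34 mm steel flange, about 136 mm above the bench at the start. Its x is along the bar; it sinks and turns with the knob.
- nut_fr: threaded insert that carries the far right knob: origin on the axis at the underside of the flange, the face that presses on the cover. It sinks but does not turn. Thread friction 0.12 Nm (stays where left); rubbing and thread add about 0.013 Nm per N of pressure. With the cover home, pressure climbs about 30 N per 0.1 rad; 20 to 40 N is firmly tight, over 60 N is too much.
- jar1: clear specimen jar with a white screw cap, 45 mm across, 73 mm tall, standing near the chamber's left side; origin under its centre. Bystander: leave it standing where it is.
- jar2: clear specimen jar with a white screw cap, 45 mm across, 73 mm tall, standing near the chamber's right side; origin under its centre. Bystander: leave it standing where it is.
- spanner: flat steel spanner, 175 mm long, 36 mm wide, 7 mm thick, lying between the robot and the chamber; origin under its centre, long along its x. Bystander, not needed for the knobs: leave it.
- pipette: white hand pipette, 240 mm long, 26 mm thick, lying to the right of the chamber; origin under its middle, long along its x. Bystander: leave it.
- dishes: stack of three clear round dishes, 90 mm across, 43 mm tall, to the right; origin under its centre. Bystander: leave it.
- tip_box: grey box with a clear lid, 124 x 89 x 67 mm, to the left; origin under its centre. Bystander: leave it.
- spray: white bottle, 64 mm across, 170 mm tall, to the far left; origin under its centre. Bystander: leave it standing.

How it is judged:
By the outcome, as a careful person would: the job done as asked, in the order asked, and still so for the second after the job is handed in, with the robot touching nothing.
It also fails if it takes over 72 s, if anything falls off the work surface, if the arm or the gripper's body presses on something with over 40 N, if the wrist force passes 120 N, or if a joint passes its speed limit or range.

## Working session

There is one attempt and no reset: what is moved stays moved. The work goes in short steps, Python scripts to look and compute and a tool call to move; the robot and the scene stay as the last step left them, time stands still between calls to the robot, and variables do not carry over. Pictures are saved under pics/ and viewed, and the job is handed in when it is done.

Besides the shell and the picture viewer there is one more tool, called after "Request:" as name([rows], argument=value, ...), one row to a line, values as JSON. jog_arm: Moves the arm, as the interface text tells. Its arguments: {"type":"object","properties":{"increments":{"type":"array"},"newtons":{"type":"number"}},"required":["increments"]}

```bash
ls; mkdir -p pics; python3 - <<'E'
from cell import arm
import cv2,numpy as np
s=arm.observe()
for k,v in s.items(): print(k,np.round(v,4))
for n in("top","side"):
    d=arm.get_image(n); cv2.imwrite(f"pics/{n}0.png",d["frame"]); np.savez(f"{n}0.npz",**d)
    print(n,d["intrinsics"],d["R"],d["t"])
E
```

```text
pics
clock 0.0
joints [-1.3816  0.4352  0.025   1.5741 -0.0116  1.134  -0.0751]
dq [-0.001  -0.001   0.0006 -0.001  -0.0001 -0.0021 -0.001 ]
joint_efforts [ 1.00000e-04 -6.67864e+01  9.85400e-01 -3.14446e+01 -6.04000e-02
  4.34000e-02  2.00000e-04]
position [0.1797 0.5981 0.2259]
ee_rot [-4.5680e-01 -3.1081e+00  2.5000e-03]
force [ 0.6433 -0.1345  0.0796]
ft_torque [-0.0002 -0.0171 -0.0159]
width 1.0
top [[498.92191754   0.         267.13675658]
 [  0.         498.92191754 188.82239167]
 [  0.           0.           1.        ]] [[ 0.00928664 -0.99995105  0.00341287]
 [-0.9854187  -0.00973144 -0.16986842]
 [ 0.16989331 -0.0017856  -0.98546084]] [-0.01494586  0.55412078  1.38378879]
side [[355.80903553   0.         255.50311694]
 [  0.         355.80903553 192.44552075]
 [  0.           0.           1.        ]] [[-0.9751906  -0.22132033 -0.00454035]
 [-0.14572512  0.65726928 -0.73943309]
 [ 0.16663581 -0.72042655 -0.67321475]] [0.5328526 0.1421687 0.9080982]
```

View pics/top0.png

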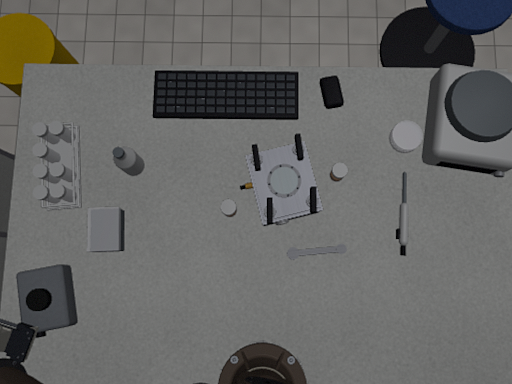

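View pics/side0.png

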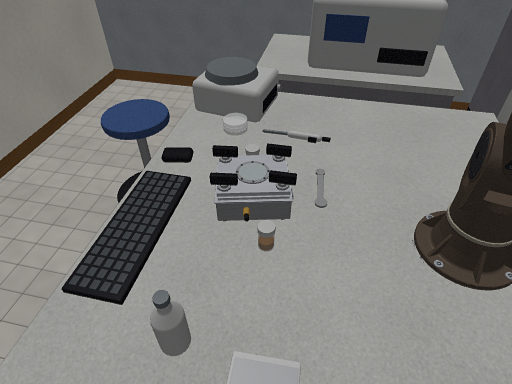

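```bash
cat > helpers.py <<'E'
import cv2,numpy as np
from scipy.spatial.transform import Rotation as Ro
def pts(d):
    h,w=d["depth"].shape; u,v=np.meshgrid(np.arange(w),np.arange(h)); z=d["depth"]; K=d["intrinsics"]
    c=np.stack([(u-K[0,2])/K[0,0]*z,(v-K[1,2])/K[1,1]*z,z],-1)
    return (c-d["t"])@d["R"]
def bars(d,box,zmin=.125):
    g=d["frame"].max(2); P=pts(d); m=np.zeros(g.shape,np.uint8)
    x0,x1,y0,y1=box
    m[y0:y1,x0:x1]=((g<70)&(d["depth"]>0)&(P[...,2]>zmin)&(P[...,2]<.17))[y0:y1,x0:x1]*255
    n,l,st,ce=cv2.connectedComponentsWithStats(m)
    out=[]
    for i in range(1,n):
        if st[i,4]<25: continue
        q=P[l==i]; vs,us=np.nonzero(l==i)
        # ray to plane top z
        r=cv2.minAreaRect(q[:,:2].astype(np.float32)*1000)
        out.append((st[i,4],ce[i],q.mean(0),np.percentile(q[:,2],[10,50,90]),r))
    return out
E
python3 - <<'E'
from helpers import *
for n,b in(("top",(230,340,120,240)),("side",(195,310,130,200))):
    d=np.load(n+"0.npz"); print(n)
    for o in bars(d,b): print(o[0],o[1].round(1),o[2].round(4),o[3].round(3),np.round(o[4][0],1),np.round(o[4][1],1),round(o[4][2],1))
d=np.load("top0.npz"); f=cv2.resize(d["frame"][130:235,230:360],None,fx=6,fy=5.7,interpolation=cv2.INTER_NEAREST);cv2.imwrite("pics/top0z.png",f[:600,:800])
d=np.load("side0.npz"); f=cv2.resize(d["frame"][130:225,195:315],None,fx=6,fy=6,interpolation=cv2.INTER_NEAREST);cv2.imwrite("pics/side0z.png",f)
E
```

```text
top
154 [298.5 146.6] [ 0.6534 -0.0932  0.1488] [0.14  0.15  0.155] [654.5 -94. ] [67.6 14.5] 7.8
141 [255.9 157.3] [0.6222 0.0214 0.1502] [0.146 0.151 0.155] [624.7  21.2] [67.7 15.5] 9.3
156 [312.6 199.6] [ 0.5089 -0.1304  0.1485] [0.137 0.151 0.154] [ 509.4 -131.5] [65.7 14.2] 0.7
148 [269.4 210.8] [ 0.4778 -0.0159  0.1503] [0.146 0.151 0.154] [479.3 -16.2] [66.6 13.4] 0.6
side
258 [225.  150.6] [ 0.6523 -0.0884  0.1417] [0.129 0.144 0.151] [653.7 -91.4] [68.8 17.5] 8.1
251 [278.4 149.5] [ 0.5091 -0.126   0.1414] [0.129 0.142 0.151] [ 509.4 -130.7] [69.6 20.4] 2.1
309 [282.5 177. ] [ 0.4783 -0.0103  0.1416] [0.128 0.143 0.151] [479.2 -14.5] [69.5 19.2] 1.4
308 [223.5 178.3] [0.6223 0.0274 0.1421] [0.129 0.144 0.151] [623.6  23.5] [69.  17.7] 9.2
```

View pics/top0z.png

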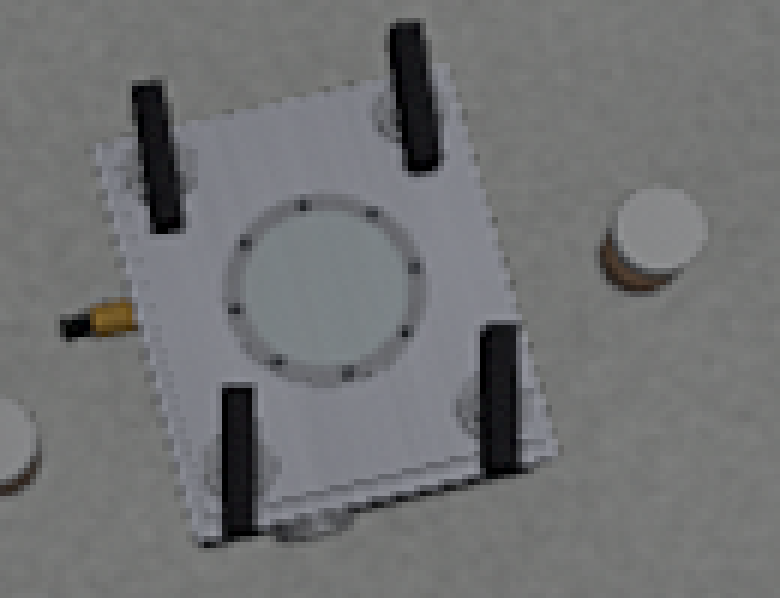

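View pics/side0z.png

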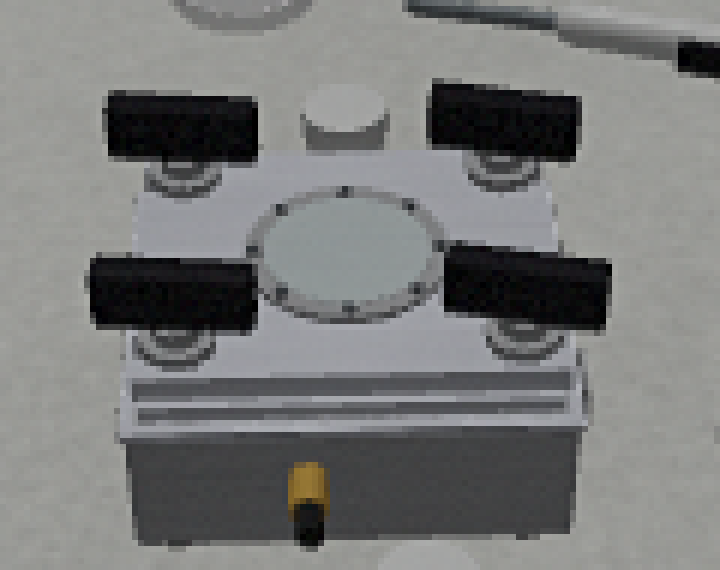

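```bash
cat >> helpers.py <<'E'
def fit(cs):  # cs: dict name->(x,y) mm ; rigid fit of 150x120
    M={'nl':(-75,60),'nr':(-75,-60),'fl':(75,60),'fr':(75,-60)}
    k=list(cs); A=np.array([M[i] for i in k],float); B=np.array([cs[i] for i in k],float)
    a=A-A.mean(0); b=B-B.mean(0)
    th=np.arctan2((a[:,0]*b[:,1]-a[:,1]*b[:,0]).sum(),(a*b).sum())
    R=np.array([[np.cos(th),-np.sin(th)],[np.sin(th),np.cos(th)]]); c=B.mean(0)-R@A.mean(0)
    return c,th,{i:R@np.array(M[i])+c for i in M},np.abs(B-(A@R.T+c)).max()
def go(state,xyz,yaz):
    """increment in tool axes (mm, rad) to bring TCP to xyz (m), tool y azimuth yaz (rad)"""
    R=Ro.from_rotvec(state["ee_rot"]).as_matrix()
    d=R.T@(np.array(xyz)-state["position"])*1000
    az=np.arctan2(R[1,1],R[0,1]); roll=-(yaz-az)
    return d.round(1),round((roll+np.pi)%(2*np.pi)-np.pi,3),round(az,4)
E
python3 - <<'E'
from helpers import *
from cell import arm
for n,b,z in(("top",(230,340,120,240),.144),("side",(195,310,130,200),.147)):
    d=np.load(n+"0.npz"); cs={}
    for o in bars(d,b,z):
        x,y=o[4][0]; 
        k=('f' if x>570 else 'n'); k+=('l' if (y> -35 if k=='f' else y>-75) else 'r'); cs[k]=(x,y)
        print(n,k,o[0],np.round(o[4][0],1),np.round(o[4][1],1),round(o[4][2],1),o[3].round(3))
    print(fit(cs))
s=arm.observe(); print(go(s,(.4785,-.016,.200),np.radians(90.6)))
E
```

```text
top fr 129 [654.5 -94.1] [67.6 14.3] 7.6 [0.148 0.151 0.155]
top fl 133 [624.9  21.6] [67.1 15.3] 10.3 [0.148 0.151 0.155]
top nr 128 [ 509.9 -131.3] [65.1 13.3] 2.2 [0.148 0.151 0.154]
top nl 142 [479.3 -16.2] [66.6 13.3] 0.5 [0.147 0.151 0.154]
(array([567.14450073, -55.02444887]), np.float64(0.25380275820817433), {'nl': array([479.4819536 , -15.77807541]), 'nr': array([ 509.61235774, -131.93382751]), 'fl': array([624.67664372,  21.88492977]), 'fr': array([654.80704787, -94.27082233])}, np.float64(0.6185809294464661))
side fr 99 [654.2 -91.6] [68.  17.1] 8.1 [0.148 0.151 0.152]
side nr 90 [ 508.8 -131.2] [68.4 18.6] 0.4 [0.148 0.15  0.152]
side nl 124 [479.3 -14.8] [69.1 18.6] 1.4 [0.148 0.15  0.151]
side fl 128 [624.5  23.1] [67.2 16.6] 9.6 [0.148 0.151 0.152]
(array([566.70028687, -53.63866925]), np.float64(0.2570390626967011), {'nl': array([478.91118581, -14.67620352]), 'nr': array([ 509.41734689, -130.73383634]), 'fl': array([623.98322684,  23.45649783]), 'fr': array([654.48938792, -92.60113499])}, np.float64(1.0287396629222485))
(array([-462.9, -502.1,   26.8]), np.float64(-0.302), np.float64(1.2789))
```

Request:
jog_arm([
  {"slide": [-35, -38, 0], "roll": -0.05, "gripper": 0.5},
  {"slide": [-63, -68, 2], "roll": -0.1, "gripper": 0.5},
  {"slide": [-91, -98, 5], "roll": -0.15, "gripper": 0.5},
  {"slide": [-119, -128, 8], "roll": -0.2, "gripper": 0.5},
  {"slide": [-147, -158, 10], "roll": -0.25, "gripper": 0.5},
  {"slide": [-175, -188, 12], "roll": -0.3, "gripper": 0.5},
  {"slide": [-203, -218, 14], "roll": -0.3, "gripper": 0.5},
  {"slide": [-231, -248, 16], "roll": -0.3, "gripper": 0.5},
  {"slide": [-259, -279, 18], "roll": -0.3, "gripper": 0.5},
  {"slide": [-287, -310, 20], "roll": -0.3, "gripper": 0.5},
], newtons=60)

```text
clock: 0.93
position: [0.363, 0.2228, 0.2069]
ee_rot: [0.013, -3.142, -0.0]
force: [1.2, 0.9, 0.8]
width: 0.503
```

```bash
cat > t.py <<'E'
import sys
from helpers import *
from cell import arm
AX={'nl':(.4793,-.0154),'nr':(.5096,-.1315),'fl':(.6244,.0225),'fr':(.6547,-.0936)}; YAW=.255
def rep(k=None,z=None,ang=None):
    s=arm.observe(); R=Ro.from_rotvec(s["ee_rot"]).as_matrix(); az=np.arctan2(R[1,1],R[0,1])
    print("t",round(s["clock"],2),"pos",(s["position"]*1000 if hasattr(s["position"],'shape') else np.array(s["position"])*1000).round(1),"knobang",round((YAW+np.pi/2-az),3),"tilt",np.degrees(np.arccos(-R[2,2])).round(2),"F",np.round(s["force"],1),"T",np.round(s["ft_torque"],3),"w",round(s["width"],3))
    print("q",np.round(s["joints"],2))
    if k: print("go",k,go(s,(*AX[k],z),YAW+np.pi/2-ang))
if __name__=="__main__":
    a=sys.argv
    rep(*( (a[1],float(a[2]),float(a[3])) if len(a)>1 else ()))
E
python3 t.py nl .2 .24
```

```text
t 0.93 pos [363.  222.8 206.9] knobang 0.247 tilt 0.01 F [1.2 0.9 0.8] T [ 0.03  -0.089 -0.027] w 0.503
q [-0.8   0.13  0.14  2.06 -0.02  0.95  0.93]
go nl (array([-114.3, -239.1,    6.9]), np.float64(-0.007), np.float64(1.579))
```

Request:
jog_arm([
  {"slide": [-16, -34, 1], "roll": 0, "gripper": 0.5},
  {"slide": [-32, -68, 2], "roll": 0, "gripper": 0.5},
  {"slide": [-48, -102, 4], "roll": 0, "gripper": 0.5},
  {"slide": [-64, -136, 6], "roll": 0, "gripper": 0.5},
  {"slide": [-80, -170, 8], "roll": 0, "gripper": 0.5},
  {"slide": [-97, -204, 12], "roll": -0.01, "gripper": 0.5},
  {"slide": [-112, -235, 20], "roll": -0.01, "gripper": 0.5},
  {"slide": [-114, -239, 35], "roll": -0.01, "gripper": 0.5},
  {"slide": [-114, -239, 60], "roll": -0.01, "gripper": 0.5},
  {"slide": [-114, -239, 80], "roll": -0.01, "gripper": 0.5},
])

```text
clock: 1.77
position: [0.4787, -0.0143, 0.1259]
ee_rot: [-0.025, 3.141, -0.0]
force: [-0.5, 0.4, -0.0]
width: 0.497
```

```bash
python3 t.py nl .121 .24; python3 - <<'E'
from cell import arm
import cv2,numpy as np
a=arm.get_image("top")["frame"][130:235,230:350]; b=arm.get_image("side")["frame"][80:225,195:315]
cv2.imwrite("pics/a1.png",np.hstack([cv2.resize(a,(400,400*105//120)),np.zeros((350,1,3),np.uint8),cv2.resize(b,(350*120//145,350))]))
E
```

```text
t 1.77 pos [478.7 -14.3 125.9] knobang 0.239 tilt 0.02 F [-0.5  0.4 -0. ] T [ 0.03   0.035 -0.008] w 0.497
q [-0.34  0.33  0.33  2.06 -0.15  0.77  1.66]
go nl (array([-0.5, -1.1,  4.9]), np.float64(0.001), np.float64(1.5868))
```

View pics/a1.png

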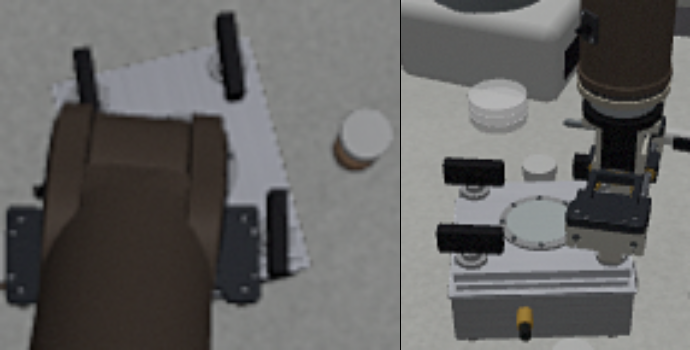

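Request:
jog_arm([
  {"slide": [0, -1, 2], "roll": 0, "gripper": 0.5},
  {"slide": [-0.5, -1, 4], "roll": 0, "gripper": 0.0},
  {"slide": [-0.5, -1, 4], "roll": 0, "gripper": 0.0},
  {"slide": [-0.5, -1, 4], "roll": 0, "gripper": 0.0},
  {"slide": [-0.5, -1, 4], "roll": 0, "gripper": 0.0},
  {"slide": [-0.5, -1, 4], "roll": 0, "gripper": 0.0},
  {"slide": [-0.5, -1, 4], "roll": 0, "gripper": 0.0},
  {"slide": [-0.5, -1, 4], "roll": 0, "gripper": 0.0},
  {"slide": [-0.5, -1, 4], "roll": 0, "gripper": 0.0},
  {"slide": [-0.5, -1, 4], "roll": 0, "gripper": 0.0},
], newtons=60)

```text
clock: 2.7
position: [0.4796, -0.0147, 0.1236]
ee_rot: [-0.027, 3.141, -0.0]
force: [-1.3, -2.5, 6.4]
width: 0.171
```

```bash
python3 t.py nl .121 1.0
```

```text
t 2.7 pos [479.6 -14.7 123.6] knobang 0.237 tilt 0.05 F [-1.3 -2.5  6.4] T [-0.567  0.262 -0.055] w 0.171
q [-0.34  0.33  0.33  2.07 -0.15  0.77  1.67]
go nl (array([ 0.3, -0.7,  2.6]), np.float64(0.763), np.float64(1.5883))
```

Request:
jog_arm([
  {"slide": [0, 0, 0], "roll": 0.06, "gripper": 0.0},
  {"slide": [0, 0, 0], "roll": 0.16, "gripper": 0.0},
  {"slide": [0, 0, 0.5], "roll": 0.26, "gripper": 0.0},
  {"slide": [0, 0, 1], "roll": 0.36, "gripper": 0.0},
  {"slide": [0, 0, 1.5], "roll": 0.46, "gripper": 0.0},
  {"slide": [0, 0, 2], "roll": 0.56, "gripper": 0.0},
  {"slide": [0, 0, 2.5], "roll": 0.66, "gripper": 0.0},
  {"slide": [0, 0, 3], "roll": 0.74, "gripper": 0.0},
  {"slide": [0, 0, 3], "roll": 0.77, "gripper": 0.0},
  {"slide": [0, 0, 3], "roll": 0.77, "gripper": 0.0},
])

```text
clock: 3.53
position: [0.4797, -0.0145, 0.1199]
ee_rot: [1.155, 2.92, -0.001]
force: [2.8, -2.7, -4.5]
width: 0.172
```

```bash
python3 t.py nl .2 1.0;python3 t.py fr .2 .119
```

```text
t 3.53 pos [479.7 -14.5 119.9] knobang 1.008 tilt 0.07 F [ 2.8 -2.7 -4.5] T [-0.605 -0.732  0.1  ] w 0.172
q [-0.49  0.35  0.52  2.08 -0.25  0.77  1.01]
go nl (array([ -0.4,  -0.9, -80.1]), np.float64(-0.008), np.float64(0.8177))
t 3.53 pos [479.7 -14.5 119.9] knobang 1.008 tilt 0.07 F [ 2.8 -2.7 -4.5] T [-0.605 -0.732  0.1  ] w 0.172
q [-0.49  0.35  0.52  2.08 -0.25  0.77  1.01]
go fr (array([-181.9,   62. ,  -79.8]), np.float64(-0.889), np.float64(0.8177))
```

Request:
jog_arm([
  {"slide": [0, 0, 0], "roll": 0, "gripper": 0.45},
  {"slide": [0, 0, 0], "roll": 0, "gripper": 0.45},
  {"slide": [0, 0, 0], "roll": 0, "gripper": 0.45},
  {"slide": [0, 0, -25], "roll": 0, "gripper": 0.45},
  {"slide": [0, 0, -55], "roll": 0, "gripper": 0.45},
  {"slide": [-10, 3, -75], "roll": -0.1, "gripper": 0.45},
  {"slide": [-45, 16, -80], "roll": -0.22, "gripper": 0.45},
  {"slide": [-80, 27, -80], "roll": -0.34, "gripper": 0.45},
  {"slide": [-115, 39, -80], "roll": -0.46, "gripper": 0.45},
  {"slide": [-150, 51, -80], "roll": -0.58, "gripper": 0.45},
])

```text
clock: 4.37
position: [0.625, -0.0796, 0.2002]
ee_rot: [0.258, 3.131, 0.002]
force: [0.4, 0.1, -0.4]
width: 0.451
```

```bash
python3 t.py fr .121 .119; python3 - <<'E'
from helpers import *
from cell import arm
d=arm.get_image("side"); np.savez("side1.npz",**d)
for o in bars(d,(195,310,130,200)): print(o[0],o[1].round(1),o[3].round(3),np.round(o[4][0],1),np.round(o[4][1],1),round(o[4][2],1))
cv2.imwrite("pics/s1.png",cv2.resize(d["frame"][90:235,170:330],None,fx=4,fy=4))
E
```

```text
t 4.37 pos [625.  -79.6 200.2] knobang 0.419 tilt 0.07 F [ 0.4  0.1 -0.4] T [0.007 0.01  0.042] w 0.451
q [-0.25  0.48  0.44  1.62 -0.22  1.09  1.65]
go fr (array([-31.6,  -9. ,  79.2]), np.float64(-0.3), np.float64(1.4063))
262 [225.  150.7] [0.128 0.143 0.152] [653.8 -91.8] [68.7 19.6] 6.2
257 [278.6 149.6] [0.129 0.142 0.151] [ 509.6 -129.6] [69.7 20. ] 3.0
227 [282.5 177.9] [0.129 0.143 0.147] [478.9 -13.5] [16.9 70.2] 47.7
310 [223.5 178.3] [0.13  0.144 0.152] [623.4  24.8] [69.  17.9] 12.7
```

View pics/s1.png

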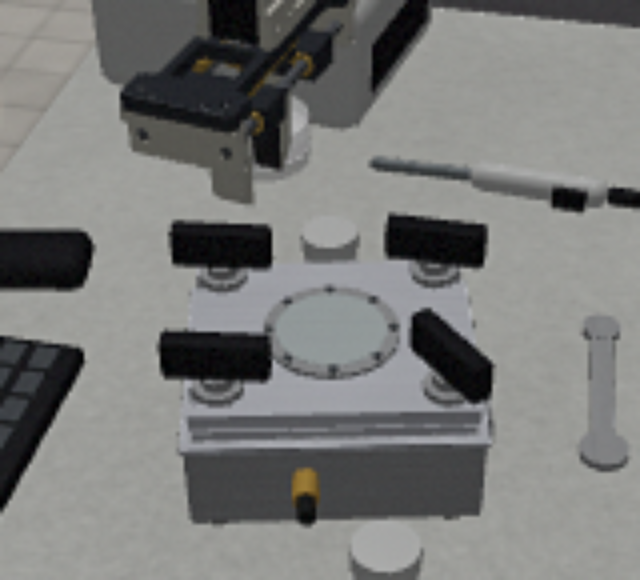

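Request:
jog_arm([
  {"slide": [-16, -5, 0], "roll": -0.1, "gripper": 0.45},
  {"slide": [-32, -9, 8], "roll": -0.2, "gripper": 0.45},
  {"slide": [-32, -9, 25], "roll": -0.3, "gripper": 0.45},
  {"slide": [-32, -9, 50], "roll": -0.3, "gripper": 0.45},
  {"slide": [-32, -9, 70], "roll": -0.3, "gripper": 0.45},
  {"slide": [-32, -9, 77], "roll": -0.3, "gripper": 0.45},
  {"slide": [-32, -9, 77], "roll": -0.3, "gripper": 0.2},
  {"slide": [-32, -9, 77], "roll": -0.3, "gripper": 0.0},
  {"slide": [-32, -9, 77], "roll": -0.3, "gripper": 0.0},
  {"slide": [-32, -9, 77], "roll": -0.3, "gripper": 0.0},
])

```text
clock: 5.25
position: [0.6545, -0.0938, 0.1246]
ee_rot: [-0.201, 3.133, -0.0]
force: [-0.7, 0.5, 0.2]
width: 0.211
```

```bash
python3 t.py fr .121 1.0
```

```text
t 5.25 pos [654.5 -93.8 124.6] knobang 0.127 tilt 0.14 F [-0.7  0.5  0.2] T [0.109 0.041 0.037] w 0.211
q [-0.16  0.6   0.34  1.61 -0.23  0.97  1.96]
go fr (array([-0.2,  0.2,  3.6]), np.float64(0.873), np.float64(1.6991))
```

Request:
jog_arm([
  {"slide": [0, 0, 1], "roll": 0, "gripper": 0.0},
  {"slide": [0, 0, 1], "roll": 0, "gripper": 0.0},
  {"slide": [0, 0, 1.5], "roll": 0.11, "gripper": 0.0},
  {"slide": [0, 0, 2], "roll": 0.23, "gripper": 0.0},
  {"slide": [0, 0, 2.5], "roll": 0.35, "gripper": 0.0},
  {"slide": [0, 0, 3], "roll": 0.47, "gripper": 0.0},
  {"slide": [0, 0, 3.5], "roll": 0.59, "gripper": 0.0},
  {"slide": [0, 0, 4], "roll": 0.71, "gripper": 0.0},
  {"slide": [0, 0, 4.5], "roll": 0.81, "gripper": 0.0},
  {"slide": [0, 0, 5], "roll": 0.87, "gripper": 0.0},
])

```text
clock: 6.08
position: [0.6547, -0.0925, 0.1199]
ee_rot: [1.144, 2.924, 0.004]
force: [-2.3, 3.4, 11.3]
width: 0.174
```

```bash
python3 t.py fr .121 1.0; python3 t.py nr .2 .237
```

```text
t 6.08 pos [654.7 -92.5 119.9] knobang 1.001 tilt 0.17 F [-2.3  3.4 11.3] T [0.654 0.584 0.153] w 0.174
q [-0.3   0.64  0.57  1.63 -0.4   0.99  1.23]
go fr (array([-0.7, -0.8, -1.1]), np.float64(-0.001), np.float64(0.8247))
t 6.08 pos [654.7 -92.5 119.9] knobang 1.001 tilt 0.17 F [-2.3  3.4 11.3] T [0.654 0.584 0.153] w 0.174
q [-0.3   0.64  0.57  1.63 -0.4   0.99  1.23]
go nr (array([  80. , -126.9,  -80.5]), np.float64(-0.764), np.float64(0.8247))
```

Request:
jog_arm([
  {"slide": [0, 0, 0], "roll": 0, "gripper": 0.45},
  {"slide": [0, 0, 0], "roll": 0, "gripper": 0.45},
  {"slide": [0, 0, 0], "roll": 0, "gripper": 0.45},
  {"slide": [0, 0, -25], "roll": 0, "gripper": 0.45},
  {"slide": [0, 0, -55], "roll": 0, "gripper": 0.45},
  {"slide": [8, -13, -75], "roll": -0.1, "gripper": 0.45},
  {"slide": [26, -41, -80], "roll": -0.22, "gripper": 0.45},
  {"slide": [44, -70, -80], "roll": -0.34, "gripper": 0.45},
  {"slide": [62, -98, -80], "roll": -0.46, "gripper": 0.45},
  {"slide": [76, -121, -80], "roll": -0.58, "gripper": 0.45},
])

```text
clock: 6.92
position: [0.5134, -0.1325, 0.1983]
ee_rot: [0.244, 3.132, -0.0]
force: [0.3, -0.3, -0.1]
width: 0.454
```

```bash
python3 t.py nr .121 .237
```

```text
t 6.92 pos [ 513.4 -132.5  198.3] knobang 0.411 tilt 0.0 F [ 0.3 -0.3 -0.1] T [-0.03  0.02  0.01] w 0.454
q [-0.23  0.32  0.5   1.87 -0.18  0.99  1.76]
go nr (array([ 3.9,  0.4, 77.3]), np.float64(-0.174), np.float64(1.415))
```

Request:
jog_arm([
  {"slide": [4, 0, 10], "roll": -0.1, "gripper": 0.45},
  {"slide": [4, 0, 25], "roll": -0.17, "gripper": 0.45},
  {"slide": [4, 0, 50], "roll": -0.17, "gripper": 0.45},
  {"slide": [4, 0, 70], "roll": -0.17, "gripper": 0.45},
  {"slide": [4, 0, 76], "roll": -0.17, "gripper": 0.4},
  {"slide": [4, 0, 76], "roll": -0.17, "gripper": 0.0},
  {"slide": [4, 0, 76], "roll": -0.17, "gripper": 0.0},
  {"slide": [4, 0, 76], "roll": -0.17, "gripper": 0.0},
  {"slide": [4, 0, 76], "roll": -0.17, "gripper": 0.0},
  {"slide": [4, 0, 76], "roll": -0.17, "gripper": 0.0},
])

```text
clock: 7.75
position: [0.5128, -0.131, 0.1232]
ee_rot: [-0.013, 3.139, -0.0]
force: [0.7, 0.6, 5.4]
width: 0.174
```

```bash
python3 t.py nr .121 1.0
```

```text
t 7.75 pos [ 512.8 -131.   123.2] knobang 0.246 tilt 0.12 F [0.7 0.6 5.4] T [0.193 0.077 0.093] w 0.174
q [-0.17  0.41  0.43  1.96 -0.23  0.82  1.96]
go nr (array([ 3.2, -0.5,  2.2]), np.float64(0.754), np.float64(1.5793))
```

Request:
jog_arm([
  {"slide": [0, -0.2, 0], "roll": 0.06, "gripper": 0.0},
  {"slide": [0, -0.5, 0], "roll": 0.16, "gripper": 0.0},
  {"slide": [0, -0.8, 0.5], "roll": 0.26, "gripper": 0.0},
  {"slide": [0, -1.1, 1], "roll": 0.36, "gripper": 0.0},
  {"slide": [0.1, -1.4, 1.5], "roll": 0.46, "gripper": 0.0},
  {"slide": [0.2, -1.7, 2], "roll": 0.56, "gripper": 0.0},
  {"slide": [0.3, -2, 2.5], "roll": 0.66, "gripper": 0.0},
  {"slide": [0.5, -2.3, 3], "roll": 0.74, "gripper": 0.0},
  {"slide": [0.5, -2.3, 3], "roll": 0.76, "gripper": 0.0},
  {"slide": [0.5, -2.3, 3], "roll": 0.76, "gripper": 0.0},
])

```text
clock: 8.58
position: [0.512, -0.1328, 0.1194]
ee_rot: [1.151, 2.922, 0.001]
force: [0.6, 3.4, 0.8]
width: 0.17
```

```bash
python3 t.py nr .121 1.0; python3 t.py fl .2 .085
```

```text
t 8.58 pos [ 512.  -132.8  119.4] knobang 1.005 tilt 0.06 F [0.6 3.4 0.8] T [ 0.484 -0.418 -0.023] w 0.17
q [-0.31  0.45  0.63  1.97 -0.35  0.83  1.34]
go nr (array([ 2.6, -0.7, -1.6]), np.float64(-0.005), np.float64(0.8205))
t 8.58 pos [ 512.  -132.8  119.4] knobang 1.005 tilt 0.06 F [0.6 3.4 0.8] T [ 0.484 -0.418 -0.023] w 0.17
q [-0.31  0.45  0.63  1.97 -0.35  0.83  1.34]
go fl (array([ 23.6, 190.3, -80.4]), np.float64(-0.92), np.float64(0.8205))
```

Now to the far left knob, with the remaining travel done at a slower finish.

Request:
jog_arm([
  {"slide": [0, 0, 0], "roll": 0, "gripper": 0.45},
  {"slide": [0, 0, 0], "roll": 0, "gripper": 0.45},
  {"slide": [0, 0, 0], "roll": 0, "gripper": 0.45},
  {"slide": [0, 0, -25], "roll": 0, "gripper": 0.45},
  {"slide": [0, 0, -55], "roll": 0, "gripper": 0.45},
  {"slide": [2, 16, -75], "roll": -0.1, "gripper": 0.45},
  {"slide": [7, 54, -80], "roll": -0.22, "gripper": 0.45},
  {"slide": [12, 92, -80], "roll": -0.34, "gripper": 0.45},
  {"slide": [16, 130, -80], "roll": -0.46, "gripper": 0.45},
  {"slide": [21, 166, -80], "roll": -0.58, "gripper": 0.45},
])

```text
clock: 9.42
position: [0.6104, 0.0038, 0.1994]
ee_rot: [0.259, 3.13, 0.001]
force: [0.8, -0.7, -0.5]
width: 0.452
```

```bash
python3 t.py fl .121 .085
```

```text
t 9.42 pos [610.4   3.8 199.4] knobang 0.42 tilt 0.05 F [ 0.8 -0.7 -0.5] T [-0.026  0.007  0.02 ] w 0.452
q [-0.44  0.46  0.5   1.68 -0.24  1.07  1.54]
go fl (array([-10.7,  20.7,  78.4]), np.float64(-0.335), np.float64(1.4054))
```

Request:
jog_arm([
  {"slide": [-6, 11, 2], "roll": -0.11, "gripper": 0.45},
  {"slide": [-11, 21, 8], "roll": -0.23, "gripper": 0.45},
  {"slide": [-11, 21.3, 20], "roll": -0.33, "gripper": 0.45},
  {"slide": [-11, 21.3, 45], "roll": -0.33, "gripper": 0.45},
  {"slide": [-11, 21.3, 68], "roll": -0.33, "gripper": 0.45},
  {"slide": [-11, 21.3, 76], "roll": -0.33, "gripper": 0.4},
  {"slide": [-11, 21.3, 76], "roll": -0.33, "gripper": 0.25},
  {"slide": [-11, 21.3, 76], "roll": -0.33, "gripper": 0.25},
  {"slide": [-11, 21.3, 76], "roll": -0.33, "gripper": 0.25},
  {"slide": [-11, 21.3, 76], "roll": -0.33, "gripper": 0.25},
])

```text
clock: 10.25
position: [0.6249, 0.0213, 0.1245]
ee_rot: [-0.248, 3.129, 0.0]
force: [-0.1, 0.2, 0.0]
width: 0.252
```

```bash
python3 t.py fl .121 1.0
```

```text
t 10.25 pos [624.9  21.3 124.5] knobang 0.097 tilt 0.13 F [-0.1  0.2  0. ] T [-0.004 -0.044 -0.022] w 0.252
q [-0.38  0.55  0.38  1.71 -0.25  0.92  1.83]
go fl (array([0.3, 1.2, 3.5]), np.float64(0.903), np.float64(1.7289))
```

Request:
jog_arm([
  {"slide": [0.3, 1, 1], "roll": 0, "gripper": 0.0},
  {"slide": [0.3, 1, 1], "roll": 0, "gripper": 0.0},
  {"slide": [0.3, 1, 1.5], "roll": 0.1, "gripper": 0.0},
  {"slide": [0.3, 1, 2], "roll": 0.22, "gripper": 0.0},
  {"slide": [0.3, 1, 2.5], "roll": 0.34, "gripper": 0.0},
  {"slide": [0.3, 1, 3], "roll": 0.46, "gripper": 0.0},
  {"slide": [0.3, 1, 3.5], "roll": 0.58, "gripper": 0.0},
  {"slide": [0.3, 1, 4], "roll": 0.7, "gripper": 0.0},
  {"slide": [0.3, 1, 4.5], "roll": 0.82, "gripper": 0.0},
  {"slide": [0.3, 1, 4.5], "roll": 0.9, "gripper": 0.0},
])

```text
clock: 11.08
position: [0.6241, 0.0238, 0.1186]
ee_rot: [1.146, 2.924, 0.002]
force: [3.9, 3.2, -8.9]
width: 0.173
```

```bash
python3 t.py fl .121 1.0; python3 t.py nl .2 1.0
```

```text
t 11.08 pos [624.1  23.8 118.6] knobang 1.002 tilt 0.1 F [ 3.9  3.2 -8.9] T [ 0.569 -1.037  0.131] w 0.173
q [-0.53  0.6   0.63  1.73 -0.42  0.95  1.08]
go fl (array([-1.1, -0.8, -2.4]), np.float64(-0.002), np.float64(0.8241))
t 11.08 pos [624.1  23.8 118.6] knobang 1.002 tilt 0.1 F [ 3.9  3.2 -8.9] T [ 0.569 -1.037  0.131] w 0.173
q [-0.53  0.6   0.63  1.73 -0.42  0.95  1.08]
go nl (array([  79.6, -127. ,  -81.7]), np.float64(-0.002), np.float64(0.8241))
```

Request:
jog_arm([
  {"slide": [0, 0, 0], "roll": 0, "gripper": 0.45},
  {"slide": [0, 0, 0], "roll": 0, "gripper": 0.45},
  {"slide": [0, 0, 0], "roll": 0, "gripper": 0.45},
  {"slide": [0, 0, -25], "roll": 0, "gripper": 0.45},
  {"slide": [0, 0, -55], "roll": 0, "gripper": 0.45},
  {"slide": [12, -19, -75], "roll": 0, "gripper": 0.45},
  {"slide": [32, -51, -80], "roll": 0, "gripper": 0.45},
  {"slide": [52, -83, -80], "roll": 0, "gripper": 0.45},
  {"slide": [70, -112, -80], "roll": 0, "gripper": 0.45},
  {"slide": [79.5, -127, -80], "roll": 0, "gripper": 0.45},
])

```text
clock: 11.92
position: [0.475, -0.0193, 0.1985]
ee_rot: [-1.138, -2.926, -0.001]
force: [-0.3, -0.3, 0.6]
width: 0.451
```

```bash
python3 t.py nl .119 1.005;  python3 - <<'E'
from helpers import *
from cell import arm
d=arm.get_image("side")
for o in bars(d,(195,310,130,205),.122): print(o[0],o[1].round(1),o[3].round(3),np.round(o[4][0],1),np.round(o[4][1],1),round(o[4][2],1))
cv2.imwrite("pics/s2.png",cv2.resize(d["frame"][90:235,170:330],None,fx=4,fy=4))
E
```

```text
t 11.92 pos [475.  -19.3 198.5] knobang 0.997 tilt 0.12 F [-0.3 -0.3  0.6] T [-0.076 -0.013 -0.033] w 0.451
q [-0.67  0.25  0.74  2.   -0.21  0.96  1.01]
go nl (array([-0.7,  5.8, 79.5]), np.float64(0.008), np.float64(0.8291))
186 [225.  152.1] [0.126 0.142 0.147] [653.9 -90.7] [16.8 71. ] 45.3
63 [284.4 154.8] [0.127 0.14  0.147] [ 491.5 -113.1] [15.3 22.2] 51.5
246 [282.4 178.3] [0.126 0.142 0.147] [478.5 -13.5] [17.3 69.5] 47.5
220 [223.6 179.9] [0.125 0.143 0.147] [623.8  25.2] [15.  68.2] 47.6
```

View pics/s2.png

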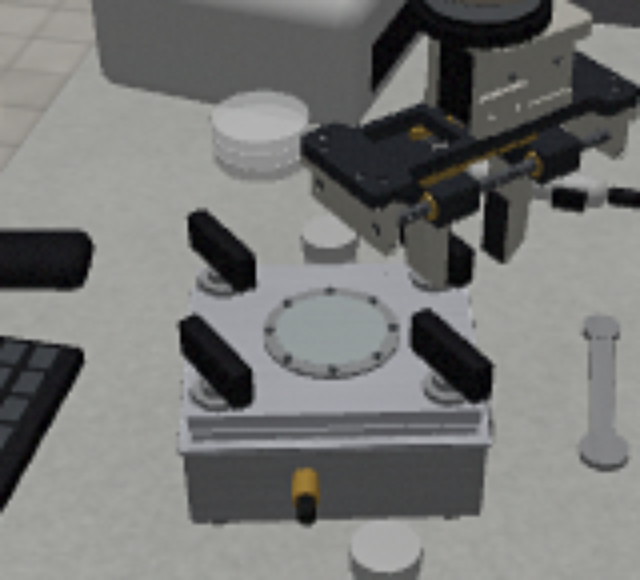

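Request:
jog_arm([
  {"slide": [0, 2, 10], "roll": 0.01, "gripper": 0.45},
  {"slide": [0, 2, 35], "roll": 0.01, "gripper": 0.45},
  {"slide": [0, 2, 60], "roll": 0.01, "gripper": 0.45},
  {"slide": [0, 2, 75], "roll": 0.01, "gripper": 0.45},
  {"slide": [0, 2, 79], "roll": 0.01, "gripper": 0.35},
  {"slide": [0, 2, 79], "roll": 0.01, "gripper": 0.3},
  {"slide": [0, 2, 79], "roll": 0.01, "gripper": 0.27},
  {"slide": [0, 2, 79], "roll": 0.01, "gripper": 0.27},
  {"slide": [0, 2, 79], "roll": 0.01, "gripper": 0.27},
  {"slide": [0, 2, 79], "roll": 0.01, "gripper": 0.27},
])

```text
clock: 12.8
position: [0.481, -0.016, 0.1203]
ee_rot: [1.153, 2.921, 0.001]
force: [-0.3, -0.5, -0.4]
width: 0.27
```

```bash
python3 t.py nl .119 1.003
```

```text
t 12.8 pos [481.  -16.  120.3] knobang 1.007 tilt 0.09 F [-0.3 -0.5 -0.4] T [-0.022 -0.012  0.019] w 0.27
q [-0.6   0.38  0.68  2.08 -0.34  0.78  1.11]
go nl (array([ 1.7, -0.8,  1.2]), np.float64(-0.004), np.float64(0.8192))
```

Request:
jog_arm([
  {"slide": [1.5, -0.8, 1], "roll": 0, "gripper": 0.27},
  {"slide": [1.5, -0.8, 1], "roll": 0, "gripper": 0.27},
  {"slide": [1.5, -0.8, 1], "roll": 0, "gripper": 0.0},
  {"slide": [1.5, -0.8, 1], "roll": 0, "gripper": 0.0},
  {"slide": [1.5, -0.8, 1], "roll": 0, "gripper": 0.0},
  {"slide": [1.5, -0.8, 1], "roll": 0, "gripper": 0.0},
  {"slide": [1.5, -0.8, 1], "roll": 0.05, "gripper": 0.0},
  {"slide": [1.5, -0.8, 1.3], "roll": 0.1, "gripper": 0.0},
  {"slide": [1.5, -0.8, 1.7], "roll": 0.15, "gripper": 0.0},
  {"slide": [1.5, -0.8, 2], "roll": 0.2, "gripper": 0.0},
])

```text
clock: 13.63
position: [0.4796, -0.0146, 0.1178]
ee_rot: [1.441, 2.791, 0.002]
force: [1.5, 3.8, 0.4]
width: 0.169
```

```bash
python3 t.py
```

```text
t 13.63 pos [479.6 -14.6 117.8] knobang 1.208 tilt 0.09 F [1.5 3.8 0.4] T [ 0.938 -0.542  0.156] w 0.169
q [-0.64  0.39  0.73  2.09 -0.37  0.78  0.95]
```

Request:
jog_arm([
  {"slide": [0, 0, 0], "roll": 0.02, "gripper": 0.0},
  {"slide": [0, 0, 0.1], "roll": 0.04, "gripper": 0.0},
  {"slide": [0, 0, 0.2], "roll": 0.06, "gripper": 0.0},
  {"slide": [0, 0, 0.3], "roll": 0.08, "gripper": 0.0},
  {"slide": [0, 0, 0.4], "roll": 0.1, "gripper": 0.0},
  {"slide": [0, 0, 0.5], "roll": 0.12, "gripper": 0.0},
  {"slide": [0, 0, 0.5], "roll": 0.12, "gripper": 0.0},
  {"slide": [0, 0, 0.5], "roll": 0.12, "gripper": 0.0},
  {"slide": [0, 0, 0.5], "roll": 0.12, "gripper": 0.0},
  {"slide": [0, 0, 0.5], "roll": 0.12, "gripper": 0.0},
])

```text
clock: 14.47
position: [0.4796, -0.0146, 0.1172]
ee_rot: [1.602, 2.702, 0.002]
force: [3.4, 4.6, -1.8]
width: 0.174
```

```bash
python3 t.py
```

```text
t 14.47 pos [479.6 -14.6 117.2] knobang 1.326 tilt 0.09 F [ 3.4  4.6 -1.8] T [ 0.956 -0.736  0.113] w 0.174
q [-0.66  0.4   0.76  2.09 -0.4   0.79  0.85]
```

Request:
jog_arm([
  {"slide": [0, 0, 0], "roll": 0.01, "gripper": 0.0},
  {"slide": [0, 0, 0.1], "roll": 0.02, "gripper": 0.0},
  {"slide": [0, 0, 0.1], "roll": 0.03, "gripper": 0.0},
  {"slide": [0, 0, 0.2], "roll": 0.04, "gripper": 0.0},
  {"slide": [0, 0, 0.2], "roll": 0.05, "gripper": 0.0},
  {"slide": [0, 0, 0.3], "roll": 0.06, "gripper": 0.0},
  {"slide": [0, 0, 0.3], "roll": 0.07, "gripper": 0.0},
  {"slide": [0, 0, 0.4], "roll": 0.08, "gripper": 0.0},
  {"slide": [0, 0, 0.4], "roll": 0.09, "gripper": 0.0},
  {"slide": [0, 0, 0.5], "roll": 0.1, "gripper": 0.0},
])

```text
clock: 15.3
position: [0.4797, -0.0146, 0.1167]
ee_rot: [1.736, 2.618, 0.002]
force: [3.8, 4.4, -0.4]
width: 0.171
```

```bash
python3 t.py
```

```text
t 15.3 pos [479.7 -14.6 116.7] knobang 1.426 tilt 0.09 F [ 3.8  4.4 -0.4] T [ 0.958 -0.666  0.182] w 0.171
q [-0.68  0.41  0.79  2.1  -0.41  0.79  0.77]
```

Request:
jog_arm([
  {"slide": [0, 0, 0], "roll": 0.01, "gripper": 0.0},
  {"slide": [0, 0, 0.1], "roll": 0.02, "gripper": 0.0},
  {"slide": [0, 0, 0.1], "roll": 0.03, "gripper": 0.0},
  {"slide": [0, 0, 0.2], "roll": 0.04, "gripper": 0.0},
  {"slide": [0, 0, 0.2], "roll": 0.05, "gripper": 0.0},
  {"slide": [0, 0, 0.3], "roll": 0.06, "gripper": 0.0},
  {"slide": [0, 0, 0.3], "roll": 0.07, "gripper": 0.0},
  {"slide": [0, 0, 0.4], "roll": 0.08, "gripper": 0.0},
  {"slide": [0, 0, 0.4], "roll": 0.09, "gripper": 0.0},
  {"slide": [0, 0, 0.5], "roll": 0.1, "gripper": 0.0},
])

```text
clock: 16.13
position: [0.4797, -0.0146, 0.1163]
ee_rot: [1.864, 2.528, 0.003]
force: [2.5, 4.7, 2.1]
width: 0.172
```

```bash
python3 t.py
```

```text
t 16.13 pos [479.7 -14.6 116.3] knobang 1.526 tilt 0.1 F [2.5 4.7 2.1] T [ 0.985 -0.573  0.183] w 0.172
q [-0.7   0.42  0.82  2.1  -0.43  0.79  0.69]
```

Request:
jog_arm([
  {"slide": [0, 0, 0], "roll": 0.01, "gripper": 0.0},
  {"slide": [0, 0, 0.1], "roll": 0.02, "gripper": 0.0},
  {"slide": [0, 0, 0.1], "roll": 0.03, "gripper": 0.0},
  {"slide": [0, 0, 0.2], "roll": 0.04, "gripper": 0.0},
  {"slide": [0, 0, 0.2], "roll": 0.05, "gripper": 0.0},
  {"slide": [0, 0, 0.3], "roll": 0.06, "gripper": 0.0},
  {"slide": [0, 0, 0.3], "roll": 0.07, "gripper": 0.0},
  {"slide": [0, 0, 0.4], "roll": 0.08, "gripper": 0.0},
  {"slide": [0, 0, 0.4], "roll": 0.09, "gripper": 0.0},
  {"slide": [0, 0, 0.5], "roll": 0.1, "gripper": 0.0},
])

```text
clock: 16.97
position: [0.4797, -0.0145, 0.116]
ee_rot: [1.988, 2.432, 0.003]
force: [1.4, 4.8, 5.4]
width: 0.171
```

```bash
python3 t.py
```

```text
t 16.97 pos [479.7 -14.5 116. ] knobang 1.625 tilt 0.1 F [1.4 4.8 5.4] T [ 1.001 -0.318  0.455] w 0.171
q [-0.71  0.43  0.85  2.1  -0.45  0.8   0.62]
```

Request:
jog_arm([
  {"slide": [0, 0, -0.5], "roll": 0.003, "gripper": 0.0},
  {"slide": [0, 0, -0.5], "roll": 0.006, "gripper": 0.0},
  {"slide": [0, 0, -0.5], "roll": 0.009, "gripper": 0.0},
  {"slide": [0, 0, -0.5], "roll": 0.012, "gripper": 0.0},
  {"slide": [0, 0, -0.5], "roll": 0.015, "gripper": 0.0},
  {"slide": [0, 0, -0.5], "roll": 0.018, "gripper": 0.0},
  {"slide": [0, 0, -0.5], "roll": 0.021, "gripper": 0.0},
  {"slide": [0, 0, -0.5], "roll": 0.024, "gripper": 0.0},
  {"slide": [0, 0, -0.5], "roll": 0.027, "gripper": 0.0},
  {"slide": [0, 0, -0.5], "roll": 0.03, "gripper": 0.0},
])

```text
clock: 17.8
position: [0.4797, -0.0145, 0.116]
ee_rot: [2.023, 2.403, 0.002]
force: [5.7, 3.9, -6.2]
width: 0.17
```

```bash
python3 t.py; python3 t.py fr .2 1.0
```

```text
t 17.8 pos [479.7 -14.5 116. ] knobang 1.655 tilt 0.08 F [ 5.7  3.9 -6.2] T [ 0.832 -1.127  0.531] w 0.17
q [-0.72  0.43  0.86  2.1  -0.46  0.8   0.59]
t 17.8 pos [479.7 -14.5 116. ] knobang 1.655 tilt 0.08 F [ 5.7  3.9 -6.2] T [ 0.832 -1.127  0.531] w 0.17
q [-0.72  0.43  0.86  2.1  -0.46  0.8   0.59]
go fr (array([-107.7,  159.1,  -83.8]), np.float64(-0.655), np.float64(0.171))
```

Request:
jog_arm([
  {"slide": [0, 0, 0], "roll": 0, "gripper": 0.45},
  {"slide": [0, 0, 0], "roll": 0, "gripper": 0.45},
  {"slide": [0, 0, 0], "roll": 0, "gripper": 0.45},
  {"slide": [0, 0, -25], "roll": 0, "gripper": 0.45},
  {"slide": [0, 0, -55], "roll": 0, "gripper": 0.45},
  {"slide": [-6, 9, -75], "roll": -0.1, "gripper": 0.45},
  {"slide": [-26, 38, -82], "roll": -0.22, "gripper": 0.45},
  {"slide": [-48, 71, -82], "roll": -0.34, "gripper": 0.45},
  {"slide": [-70, 104, -82], "roll": -0.46, "gripper": 0.45},
  {"slide": [-90, 133, -82], "roll": -0.58, "gripper": 0.45},
])

```text
clock: 18.63
position: [0.6267, -0.0829, 0.198]
ee_rot: [-1.246, -2.884, -0.001]
force: [0.0, -0.2, 0.1]
width: 0.446
```

```bash
python3 t.py fr .119 1.0
```

```text
t 18.63 pos [626.7 -82.9 198. ] knobang 1.071 tilt 0.02 F [ 0.  -0.2  0.1] T [-0.032  0.042  0.011] w 0.446
q [-0.42  0.54  0.72  1.63 -0.39  1.12  1.16]
go fr (array([-27.,  13.,  79.]), np.float64(-0.071), np.float64(0.7552))
```

Request:
jog_arm([
  {"slide": [-15, 6, 5], "roll": -0.04, "gripper": 0.45},
  {"slide": [-28, 12, 15], "roll": -0.07, "gripper": 0.45},
  {"slide": [-28.5, 12, 40], "roll": -0.07, "gripper": 0.45},
  {"slide": [-28.5, 12, 65], "roll": -0.07, "gripper": 0.45},
  {"slide": [-28.5, 12, 77], "roll": -0.07, "gripper": 0.35},
  {"slide": [-28.5, 12, 79], "roll": -0.07, "gripper": 0.3},
  {"slide": [-28.5, 12, 79], "roll": -0.07, "gripper": 0.27},
  {"slide": [-28.5, 12, 79], "roll": -0.07, "gripper": 0.27},
  {"slide": [-28.5, 12, 79], "roll": -0.07, "gripper": 0.27},
  {"slide": [-28.5, 12, 79], "roll": -0.07, "gripper": 0.27},
])

```text
clock: 19.47
position: [0.6539, -0.0947, 0.1205]
ee_rot: [1.152, 2.92, 0.001]
force: [0.9, -0.4, -0.1]
width: 0.271
```

```bash
python3 t.py fr .119 1.0
```

```text
t 19.47 pos [653.9 -94.7 120.5] knobang 1.007 tilt 0.12 F [ 0.9 -0.4 -0.1] T [-0.089  0.006  0.051] w 0.271
q [-0.34  0.65  0.65  1.64 -0.45  1.    1.27]
go fr (array([0.2, 1.4, 1.5]), np.float64(-0.007), np.float64(0.8192))
```

Request:
jog_arm([
  {"slide": [0, 1.2, 1], "roll": 0, "gripper": 0.2},
  {"slide": [0, 1.2, 1], "roll": 0, "gripper": 0.0},
  {"slide": [0, 1.2, 1], "roll": 0, "gripper": 0.0},
  {"slide": [0, 1.2, 1], "roll": 0.04, "gripper": 0.0},
  {"slide": [0, 1.2, 1.3], "roll": 0.1, "gripper": 0.0},
  {"slide": [0, 1.2, 1.6], "roll": 0.16, "gripper": 0.0},
  {"slide": [0, 1.2, 1.9], "roll": 0.22, "gripper": 0.0},
  {"slide": [0, 1.2, 2.2], "roll": 0.28, "gripper": 0.0},
  {"slide": [0, 1.2, 2.5], "roll": 0.34, "gripper": 0.0},
  {"slide": [0, 1.2, 2.7], "roll": 0.4, "gripper": 0.0},
])

```text
clock: 20.3
position: [0.6551, -0.0928, 0.1167]
ee_rot: [1.712, 2.632, 0.003]
force: [4.1, 1.6, -0.5]
width: 0.169
```

```bash
python3 t.py fr .116 1.42
```

```text
t 20.3 pos [655.1 -92.8 116.7] knobang 1.409 tilt 0.12 F [ 4.1  1.6 -0.5] T [ 0.425 -0.771  0.154] w 0.169
q [-0.4   0.69  0.75  1.64 -0.54  1.02  0.94]
go fr (array([-0.5, -0.7,  0.7]), np.float64(0.011), np.float64(0.4173))
```

Request:
jog_arm([
  {"slide": [0, 0, 0], "roll": 0.01, "gripper": 0.0},
  {"slide": [0, 0, 0.1], "roll": 0.02, "gripper": 0.0},
  {"slide": [0, 0, 0.1], "roll": 0.03, "gripper": 0.0},
  {"slide": [0, 0, 0.2], "roll": 0.04, "gripper": 0.0},
  {"slide": [0, 0, 0.2], "roll": 0.05, "gripper": 0.0},
  {"slide": [0, 0, 0.3], "roll": 0.06, "gripper": 0.0},
  {"slide": [0, 0, 0.3], "roll": 0.07, "gripper": 0.0},
  {"slide": [0, 0, 0.4], "roll": 0.08, "gripper": 0.0},
  {"slide": [0, 0, 0.4], "roll": 0.09, "gripper": 0.0},
  {"slide": [0, 0, 0.5], "roll": 0.1, "gripper": 0.0},
])

```text
clock: 21.13
position: [0.6552, -0.0929, 0.1163]
ee_rot: [1.837, 2.547, 0.003]
force: [5.4, 2.8, 1.2]
width: 0.168
```

```bash
python3 t.py
```

```text
t 21.13 pos [655.2 -92.9 116.3] knobang 1.504 tilt 0.12 F [5.4 2.8 1.2] T [ 0.656 -0.979  0.089] w 0.168
q [-0.41  0.7   0.78  1.64 -0.56  1.03  0.86]
```

Request:
jog_arm([
  {"slide": [0, 0, 0], "roll": 0.01, "gripper": 0.0},
  {"slide": [0, 0, 0.1], "roll": 0.02, "gripper": 0.0},
  {"slide": [0, 0, 0.1], "roll": 0.03, "gripper": 0.0},
  {"slide": [0, 0, 0.2], "roll": 0.04, "gripper": 0.0},
  {"slide": [0, 0, 0.2], "roll": 0.05, "gripper": 0.0},
  {"slide": [0, 0, 0.3], "roll": 0.06, "gripper": 0.0},
  {"slide": [0, 0, 0.3], "roll": 0.07, "gripper": 0.0},
  {"slide": [0, 0, 0.4], "roll": 0.08, "gripper": 0.0},
  {"slide": [0, 0, 0.4], "roll": 0.09, "gripper": 0.0},
  {"slide": [0, 0, 0.5], "roll": 0.1, "gripper": 0.0},
])

```text
clock: 21.97
position: [0.6552, -0.0928, 0.116]
ee_rot: [1.961, 2.453, 0.003]
force: [3.6, 4.6, 3.0]
width: 0.168
```

```bash
python3 t.py
```

```text
t 21.97 pos [655.2 -92.8 116. ] knobang 1.604 tilt 0.13 F [3.6 4.6 3. ] T [ 0.624 -0.704  0.36 ] w 0.168
q [-0.43  0.71  0.8   1.65 -0.58  1.04  0.78]
```

Request:
jog_arm([
  {"slide": [0, 0, -0.2], "roll": 0.005, "gripper": 0.0},
  {"slide": [0, 0, -0.2], "roll": 0.01, "gripper": 0.0},
  {"slide": [0, 0, -0.2], "roll": 0.015, "gripper": 0.0},
  {"slide": [0, 0, -0.2], "roll": 0.02, "gripper": 0.0},
  {"slide": [0, 0, -0.2], "roll": 0.025, "gripper": 0.0},
  {"slide": [0, 0, -0.2], "roll": 0.03, "gripper": 0.0},
  {"slide": [0, 0, -0.2], "roll": 0.035, "gripper": 0.0},
  {"slide": [0, 0, -0.2], "roll": 0.04, "gripper": 0.0},
  {"slide": [0, 0, -0.2], "roll": 0.043, "gripper": 0.0},
  {"slide": [0, 0, -0.2], "roll": 0.046, "gripper": 0.0},
])

```text
clock: 22.8
position: [0.6552, -0.0928, 0.116]
ee_rot: [2.016, 2.408, 0.003]
force: [5.2, 4.0, 1.4]
width: 0.169
```

```bash
python3 t.py; python3 t.py nr .2 1.0
```

```text
t 22.8 pos [655.2 -92.8 116. ] knobang 1.649 tilt 0.12 F [5.2 4.  1.4] T [ 0.508 -0.879  0.536] w 0.169
q [-0.43  0.71  0.82  1.65 -0.59  1.04  0.74]
t 22.8 pos [655.2 -92.8 116. ] knobang 1.649 tilt 0.12 F [5.2 4.  1.4] T [ 0.508 -0.879  0.536] w 0.169
q [-0.43  0.71  0.82  1.65 -0.59  1.04  0.74]
go nr (array([ -12.5, -150. ,  -84.3]), np.float64(-0.649), np.float64(0.1767))
```

Request:
jog_arm([
  {"slide": [0, 0, 0], "roll": 0, "gripper": 0.45},
  {"slide": [0, 0, 0], "roll": 0, "gripper": 0.45},
  {"slide": [0, 0, 0], "roll": 0, "gripper": 0.45},
  {"slide": [0, 0, -25], "roll": 0, "gripper": 0.45},
  {"slide": [0, 0, -55], "roll": 0, "gripper": 0.45},
  {"slide": [-1, -14, -75], "roll": -0.1, "gripper": 0.45},
  {"slide": [-4, -46, -82], "roll": -0.22, "gripper": 0.45},
  {"slide": [-7, -80, -82], "roll": -0.34, "gripper": 0.45},
  {"slide": [-10, -114, -82], "roll": -0.46, "gripper": 0.45},
  {"slide": [-12, -141, -82], "roll": -0.58, "gripper": 0.45},
])

```text
clock: 23.63
position: [0.5141, -0.1312, 0.1974]
ee_rot: [-1.242, -2.885, 0.001]
force: [-1.2, -0.5, 0.5]
width: 0.453
```

```bash
python3 t.py nr .119 1.0
```

```text
t 23.63 pos [ 514.1 -131.2  197.4] knobang 1.068 tilt 0.06 F [-1.2 -0.5  0.5] T [-0.09   0.023  0.066] w 0.453
q [-0.44  0.37  0.79  1.89 -0.31  1.01  1.24]
go nr (array([ 2.8, -3.4, 78.4]), np.float64(-0.068), np.float64(0.758))
```

Request:
jog_arm([
  {"slide": [2, -4, 10], "roll": -0.04, "gripper": 0.45},
  {"slide": [4.5, -7, 30], "roll": -0.07, "gripper": 0.45},
  {"slide": [4.5, -7, 55], "roll": -0.07, "gripper": 0.45},
  {"slide": [4.5, -7, 73], "roll": -0.07, "gripper": 0.4},
  {"slide": [4.5, -7, 78], "roll": -0.07, "gripper": 0.35},
  {"slide": [4.5, -7, 78], "roll": -0.07, "gripper": 0.3},
  {"slide": [4.5, -7, 78], "roll": -0.07, "gripper": 0.27},
  {"slide": [4.5, -7, 78], "roll": -0.07, "gripper": 0.27},
  {"slide": [4.5, -7, 78], "roll": -0.07, "gripper": 0.27},
  {"slide": [4.5, -7, 78], "roll": -0.07, "gripper": 0.27},
])

```text
clock: 24.47
position: [0.5096, -0.1315, 0.1204]
ee_rot: [1.147, 2.923, 0.001]
force: [-0.1, 0.4, 0.0]
width: 0.276
```

```bash
python3 t.py nr .119 1.0
```

```text
t 24.47 pos [ 509.6 -131.5  120.4] knobang 1.003 tilt 0.09 F [-0.1  0.4  0. ] T [-0.025  0.012 -0.016] w 0.276
q [-0.36  0.46  0.71  1.98 -0.4   0.84  1.39]
go nr (array([-0. ,  0. ,  1.4]), np.float64(-0.003), np.float64(0.8231))
```

Request:
jog_arm([
  {"slide": [0, 0, 1], "roll": 0, "gripper": 0.1},
  {"slide": [0, 0, 1], "roll": 0, "gripper": 0.0},
  {"slide": [0, 0, 1], "roll": 0, "gripper": 0.0},
  {"slide": [0, 0, 1], "roll": 0.06, "gripper": 0.0},
  {"slide": [0, 0, 1.3], "roll": 0.13, "gripper": 0.0},
  {"slide": [0, 0, 1.6], "roll": 0.2, "gripper": 0.0},
  {"slide": [0, 0, 1.9], "roll": 0.27, "gripper": 0.0},
  {"slide": [0, 0, 2.3], "roll": 0.34, "gripper": 0.0},
  {"slide": [0, 0, 2.7], "roll": 0.4, "gripper": 0.0},
  {"slide": [0, 0, 3], "roll": 0.45, "gripper": 0.0},
])

```text
clock: 25.3
position: [0.5099, -0.1306, 0.1166]
ee_rot: [1.773, 2.592, 0.002]
force: [3.6, 2.2, -0.0]
width: 0.174
```

```bash
python3 t.py nr .116 1.5
```

```text
t 25.3 pos [ 509.9 -130.6  116.6] knobang 1.455 tilt 0.08 F [ 3.6  2.2 -0. ] T [ 0.565 -0.686  0.101] w 0.174
q [-0.44  0.5   0.83  1.99 -0.49  0.86  1.03]
go nr (array([-0.7, -0.6,  0.6]), np.float64(0.045), np.float64(0.371))
```

Request:
jog_arm([
  {"slide": [0, 0, 0], "roll": 0.015, "gripper": 0.0},
  {"slide": [0, 0, 0.1], "roll": 0.03, "gripper": 0.0},
  {"slide": [0, 0, 0.1], "roll": 0.045, "gripper": 0.0},
  {"slide": [0, 0, 0.2], "roll": 0.06, "gripper": 0.0},
  {"slide": [0, 0, 0.2], "roll": 0.075, "gripper": 0.0},
  {"slide": [0, 0, 0.3], "roll": 0.09, "gripper": 0.0},
  {"slide": [0, 0, 0.3], "roll": 0.105, "gripper": 0.0},
  {"slide": [0, 0, 0.4], "roll": 0.12, "gripper": 0.0},
  {"slide": [0, 0, 0.4], "roll": 0.135, "gripper": 0.0},
  {"slide": [0, 0, 0.5], "roll": 0.15, "gripper": 0.0},
])

```text
clock: 26.13
position: [0.51, -0.1306, 0.1161]
ee_rot: [1.958, 2.456, 0.002]
force: [4.4, 3.5, -1.5]
width: 0.168
```

```bash
python3 t.py
```

```text
t 26.13 pos [ 510.  -130.6  116.1] knobang 1.601 tilt 0.08 F [ 4.4  3.5 -1.5] T [ 0.683 -0.897  0.275] w 0.168
q [-0.47  0.52  0.87  1.99 -0.52  0.87  0.91]
```

Request:
jog_arm([
  {"slide": [0, 0, 0], "roll": 0.006, "gripper": 0.0},
  {"slide": [0, 0, 0], "roll": 0.012, "gripper": 0.0},
  {"slide": [0, 0, 0], "roll": 0.018, "gripper": 0.0},
  {"slide": [0, 0, 0], "roll": 0.024, "gripper": 0.0},
  {"slide": [0, 0, 0.1], "roll": 0.03, "gripper": 0.0},
  {"slide": [0, 0, 0.1], "roll": 0.036, "gripper": 0.0},
  {"slide": [0, 0, 0.1], "roll": 0.042, "gripper": 0.0},
  {"slide": [0, 0, 0.1], "roll": 0.046, "gripper": 0.0},
  {"slide": [0, 0, 0.2], "roll": 0.05, "gripper": 0.0},
  {"slide": [0, 0, 0.2], "roll": 0.054, "gripper": 0.0},
])

```text
clock: 26.97
position: [0.51, -0.1306, 0.1161]
ee_rot: [2.022, 2.404, 0.002]
force: [4.0, 3.2, -0.3]
width: 0.171
```

```bash
python3 t.py; python3 t.py fl .2 1.0
```

```text
t 26.97 pos [ 510.  -130.6  116.1] knobang 1.654 tilt 0.08 F [ 4.   3.2 -0.3] T [ 0.637 -0.828  0.529] w 0.171
q [-0.47  0.52  0.89  1.99 -0.53  0.87  0.87]
t 26.97 pos [ 510.  -130.6  116.1] knobang 1.654 tilt 0.08 F [ 4.   3.2 -0.3] T [ 0.637 -0.828  0.529] w 0.171
q [-0.47  0.52  0.89  1.99 -0.53  0.87  0.87]
go fl (array([131.3, 139. , -83.7]), np.float64(-0.654), np.float64(0.172))
```

Request:
jog_arm([
  {"slide": [0, 0, 0], "roll": 0, "gripper": 0.45},
  {"slide": [0, 0, 0], "roll": 0, "gripper": 0.45},
  {"slide": [0, 0, 0], "roll": 0, "gripper": 0.45},
  {"slide": [0, 0, -25], "roll": 0, "gripper": 0.45},
  {"slide": [0, 0, -55], "roll": 0, "gripper": 0.45},
  {"slide": [8, 9, -75], "roll": -0.1, "gripper": 0.45},
  {"slide": [33, 35, -82], "roll": -0.22, "gripper": 0.45},
  {"slide": [60, 63, -82], "roll": -0.34, "gripper": 0.45},
  {"slide": [87, 92, -82], "roll": -0.46, "gripper": 0.45},
  {"slide": [112, 118, -82], "roll": -0.58, "gripper": 0.45},
])

```text
clock: 27.8
position: [0.6074, 0.0007, 0.1981]
ee_rot: [1.246, 2.884, 0.001]
force: [0.8, 0.4, 0.4]
width: 0.448
```

```bash
python3 t.py fl .119 1.0
```

```text
t 27.8 pos [607.4   0.7 198.1] knobang 1.071 tilt 0.04 F [0.8 0.4 0.4] T [-0.103 -0.021 -0.006] w 0.448
q [-0.6   0.51  0.77  1.7  -0.39  1.09  1.04]
go fl (array([ 4.2, 27.3, 79.1]), np.float64(-0.071), np.float64(0.7551))
```

Request:
jog_arm([
  {"slide": [2, 14, 5], "roll": -0.04, "gripper": 0.45},
  {"slide": [4.2, 27.5, 15], "roll": -0.07, "gripper": 0.45},
  {"slide": [4.2, 27.5, 40], "roll": -0.07, "gripper": 0.45},
  {"slide": [4.2, 27.5, 65], "roll": -0.07, "gripper": 0.45},
  {"slide": [4.2, 27.5, 77], "roll": -0.07, "gripper": 0.35},
  {"slide": [4.2, 27.5, 79], "roll": -0.07, "gripper": 0.3},
  {"slide": [4.2, 27.5, 79], "roll": -0.07, "gripper": 0.27},
  {"slide": [4.2, 27.5, 79], "roll": -0.07, "gripper": 0.27},
  {"slide": [4.2, 27.5, 79], "roll": -0.07, "gripper": 0.27},
  {"slide": [4.2, 27.5, 79], "roll": -0.07, "gripper": 0.27},
])

```text
clock: 28.63
position: [0.6244, 0.0202, 0.1201]
ee_rot: [1.154, 2.92, 0.001]
force: [0.1, -0.1, 0.3]
width: 0.269
```

```bash
python3 t.py fl .119 1.0
```

```text
t 28.63 pos [624.4  20.2 120.1] knobang 1.007 tilt 0.11 F [ 0.1 -0.1  0.3] T [-0.041  0.055 -0.024] w 0.269
q [-0.57  0.61  0.7   1.74 -0.47  0.96  1.13]
go fl (array([1.6, 1.7, 1.1]), np.float64(-0.007), np.float64(0.8184))
```

Request:
jog_arm([
  {"slide": [1.6, 1.8, 1], "roll": 0, "gripper": 0.25},
  {"slide": [1.6, 1.8, 1], "roll": 0, "gripper": 0.0},
  {"slide": [1.6, 1.8, 1], "roll": 0, "gripper": 0.0},
  {"slide": [1.6, 1.8, 1], "roll": 0.04, "gripper": 0.0},
  {"slide": [1.6, 1.8, 1.3], "roll": 0.11, "gripper": 0.0},
  {"slide": [1.6, 1.8, 1.6], "roll": 0.18, "gripper": 0.0},
  {"slide": [1.6, 1.8, 1.9], "roll": 0.25, "gripper": 0.0},
  {"slide": [1.6, 1.8, 2.3], "roll": 0.32, "gripper": 0.0},
  {"slide": [1.6, 1.8, 2.7], "roll": 0.38, "gripper": 0.0},
  {"slide": [1.6, 1.8, 3], "roll": 0.44, "gripper": 0.0},
])

```text
clock: 29.47
position: [0.6246, 0.0241, 0.116]
ee_rot: [1.765, 2.598, 0.002]
force: [4.0, 3.1, -1.1]
width: 0.167
```

```bash
python3 t.py fl .116 1.5
```

```text
t 29.47 pos [624.6  24.1 116. ] knobang 1.449 tilt 0.09 F [ 4.   3.1 -1.1] T [ 0.429 -0.514  0.143] w 0.167
q [-0.64  0.66  0.81  1.74 -0.56  0.99  0.76]
go fl (array([-1.4, -0.8,  0. ]), np.float64(0.051), np.float64(0.3771))
```

Request:
jog_arm([
  {"slide": [0, 0, 0], "roll": 0.015, "gripper": 0.0},
  {"slide": [0, 0, 0.1], "roll": 0.03, "gripper": 0.0},
  {"slide": [0, 0, 0.1], "roll": 0.045, "gripper": 0.0},
  {"slide": [0, 0, 0.2], "roll": 0.06, "gripper": 0.0},
  {"slide": [0, 0, 0.2], "roll": 0.075, "gripper": 0.0},
  {"slide": [0, 0, 0.3], "roll": 0.09, "gripper": 0.0},
  {"slide": [0, 0, 0.3], "roll": 0.105, "gripper": 0.0},
  {"slide": [0, 0, 0.4], "roll": 0.12, "gripper": 0.0},
  {"slide": [0, 0, 0.4], "roll": 0.135, "gripper": 0.0},
  {"slide": [0, 0, 0.5], "roll": 0.15, "gripper": 0.0},
])

```text
clock: 30.3
position: [0.6247, 0.0241, 0.1155]
ee_rot: [1.951, 2.462, 0.003]
force: [5.2, 3.6, -1.3]
width: 0.167
```

```bash
python3 t.py
```

```text
t 30.3 pos [624.7  24.1 115.5] knobang 1.595 tilt 0.1 F [ 5.2  3.6 -1.3] T [ 0.775 -0.942  0.305] w 0.167
q [-0.66  0.67  0.85  1.75 -0.59  1.    0.65]
```

Request:
jog_arm([
  {"slide": [0, 0, 0], "roll": 0.006, "gripper": 0.0},
  {"slide": [0, 0, 0], "roll": 0.012, "gripper": 0.0},
  {"slide": [0, 0, 0], "roll": 0.018, "gripper": 0.0},
  {"slide": [0, 0, 0], "roll": 0.024, "gripper": 0.0},
  {"slide": [0, 0, 0.1], "roll": 0.03, "gripper": 0.0},
  {"slide": [0, 0, 0.1], "roll": 0.036, "gripper": 0.0},
  {"slide": [0, 0, 0.1], "roll": 0.042, "gripper": 0.0},
  {"slide": [0, 0, 0.1], "roll": 0.048, "gripper": 0.0},
  {"slide": [0, 0, 0.2], "roll": 0.052, "gripper": 0.0},
  {"slide": [0, 0, 0.2], "roll": 0.056, "gripper": 0.0},
])

```text
clock: 31.13
position: [0.6248, 0.0241, 0.1155]
ee_rot: [2.018, 2.407, 0.003]
force: [4.4, 4.4, -1.1]
width: 0.174
```

```bash
python3 t.py; python3 t.py nl .2 1.655
```

```text
t 31.13 pos [624.8  24.1 115.5] knobang 1.65 tilt 0.11 F [ 4.4  4.4 -1.1] T [ 0.67  -0.884  0.508] w 0.174
q [-0.67  0.68  0.87  1.75 -0.6   1.    0.6 ]
t 31.13 pos [624.8  24.1 115.5] knobang 1.65 tilt 0.11 F [ 4.4  4.4 -1.1] T [ 0.67  -0.884  0.508] w 0.174
q [-0.67  0.68  0.87  1.75 -0.6   1.    0.6 ]
go nl (array([ -13.4, -150. ,  -84.8]), np.float64(0.005), np.float64(0.1757))
```

Request:
jog_arm([
  {"slide": [0, 0, 0], "roll": 0, "gripper": 0.45},
  {"slide": [0, 0, 0], "roll": 0, "gripper": 0.45},
  {"slide": [0, 0, 0], "roll": 0, "gripper": 0.45},
  {"slide": [0, 0, -25], "roll": 0, "gripper": 0.45},
  {"slide": [0, 0, -55], "roll": 0, "gripper": 0.45},
  {"slide": [-1, -14, -75], "roll": 0, "gripper": 0.45},
  {"slide": [-4, -46, -82], "roll": 0.005, "gripper": 0.45},
  {"slide": [-7, -84, -82], "roll": 0.005, "gripper": 0.45},
  {"slide": [-11, -122, -82], "roll": 0.005, "gripper": 0.45},
  {"slide": [-13.5, -150, -82], "roll": 0.005, "gripper": 0.45},
])

```text
clock: 31.97
position: [0.4748, -0.0176, 0.1965]
ee_rot: [-2.028, -2.397, 0.002]
force: [0.1, 0.8, 1.3]
width: 0.447
```

```bash
python3 t.py nl .116 1.655;  python3 - <<'E'
from helpers import *
from cell import arm
d=arm.get_image("side")
for o in bars(d,(195,310,130,205),.122): print(o[0],o[1].round(1),o[3].round(3),np.round(o[4][0],1),np.round(o[4][1],1),round(o[4][2],1))
cv2.imwrite("pics/s3.png",cv2.resize(d["frame"][90:235,170:330],None,fx=4,fy=4))
E
```

```text
t 31.97 pos [474.8 -17.6 196.5] knobang 1.659 tilt 0.14 F [0.1 0.8 1.3] T [-0.202  0.057  0.002] w 0.447
q [-0.9   0.34  1.08  2.02 -0.36  0.99  0.52]
go nl (array([ 1.3,  5. , 80.5]), np.float64(-0.004), np.float64(0.1665))
85 [279.4 151.6] [0.126 0.143 0.145] [ 506.6 -130.2] [13.7 69.8] 6.1
128 [225.  152.7] [0.128 0.143 0.145] [653.5 -90.5] [15.5 68.1] 11.2
159 [282.1 178.8] [0.127 0.143 0.144] [479.5 -13.1] [15.3 69.3] 10.3
163 [223.5 180.3] [0.128 0.143 0.144] [623.6  24.8] [16.2 69.4] 10.5
```

View pics/s3.png

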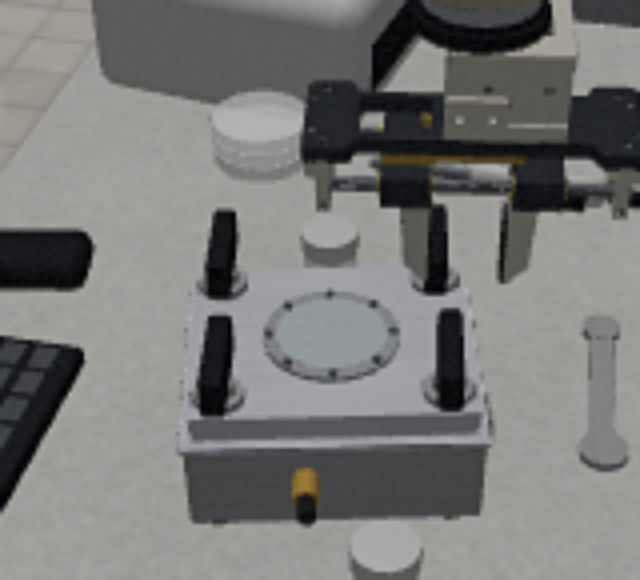

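Request:
jog_arm([
  {"slide": [0.5, 1, 10], "roll": 0, "gripper": 0.45},
  {"slide": [0.5, 1, 35], "roll": 0, "gripper": 0.45},
  {"slide": [0.5, 1, 60], "roll": 0, "gripper": 0.45},
  {"slide": [0.5, 1, 74], "roll": 0, "gripper": 0.45},
  {"slide": [0.5, 1, 79], "roll": 0, "gripper": 0.35},
  {"slide": [0.5, 1, 79], "roll": 0, "gripper": 0.3},
  {"slide": [0.5, 1, 79], "roll": 0, "gripper": 0.27},
  {"slide": [0.5, 1, 79], "roll": 0, "gripper": 0.27},
  {"slide": [0.5, 1, 79], "roll": 0, "gripper": 0.27},
  {"slide": [0.5, 1, 79], "roll": 0, "gripper": 0.27},
])

```text
clock: 32.85
position: [0.4799, -0.0153, 0.1188]
ee_rot: [2.026, 2.4, 0.002]
force: [0.2, 0.8, -0.5]
width: 0.272
```

```bash
python3 t.py nl .116 1.655
```

```text
t 32.85 pos [479.9 -15.3 118.8] knobang 1.658 tilt 0.08 F [ 0.2  0.8 -0.5] T [-0.121  0.026 -0.043] w 0.272
q [-0.77  0.46  0.95  2.1  -0.51  0.83  0.65]
go nl (array([ 0. , -0.6,  2.8]), np.float64(-0.003), np.float64(0.1682))
```

Request:
jog_arm([
  {"slide": [0, -0.5, 2], "roll": -0.003, "gripper": 0.27},
  {"slide": [0, -0.5, 2], "roll": -0.003, "gripper": 0.0},
  {"slide": [0, -0.5, 2], "roll": -0.003, "gripper": 0.0},
  {"slide": [0, -0.5, 2], "roll": -0.003, "gripper": 0.0},
  {"slide": [0, -0.5, 2], "roll": -0.003, "gripper": 0.0},
  {"slide": [0, -0.5, 2], "roll": 0, "gripper": 0.0},
  {"slide": [0, -0.5, 2], "roll": 0.002, "gripper": 0.0},
  {"slide": [0, -0.5, 2], "roll": 0.004, "gripper": 0.0},
  {"slide": [0, -0.5, 2], "roll": 0.006, "gripper": 0.0},
  {"slide": [0, -0.5, 2], "roll": 0.008, "gripper": 0.0},
])

```text
clock: 33.68
position: [0.4798, -0.0151, 0.1163]
ee_rot: [2.034, 2.392, 0.001]
force: [5.1, 0.3, -3.9]
width: 0.172
```

```bash
python3 t.py
```

```text
t 33.68 pos [479.8 -15.1 116.3] knobang 1.664 tilt 0.1 F [ 5.1  0.3 -3.9] T [ 0.116 -0.912  0.515] w 0.172
q [-0.77  0.46  0.95  2.1  -0.52  0.82  0.65]
```

Request:
jog_arm([
  {"slide": [0, 0, 0], "roll": 0, "gripper": 0.45},
  {"slide": [0, 0, 0], "roll": 0, "gripper": 0.45},
  {"slide": [0, 0, 0], "roll": 0, "gripper": 0.45},
  {"slide": [0, 0, -25], "roll": 0, "gripper": 0.45},
  {"slide": [0, 0, -55], "roll": 0, "gripper": 0.45},
  {"slide": [-6, 9, -75], "roll": 0, "gripper": 0.45},
  {"slide": [-26, 38, -82], "roll": 0, "gripper": 0.45},
  {"slide": [-48, 71, -82], "roll": -0.01, "gripper": 0.45},
  {"slide": [-70, 104, -82], "roll": -0.01, "gripper": 0.45},
  {"slide": [-88, 130, -82], "roll": -0.015, "gripper": 0.45},
])

```text
clock: 34.52
position: [0.6231, -0.0824, 0.198]
ee_rot: [2.018, 2.408, 0.001]
force: [-0.5, 0.7, 0.6]
width: 0.445
```

```bash
python3 t.py fr .116 1.649
```

```text
t 34.52 pos [623.1 -82.4 198. ] knobang 1.65 tilt 0.02 F [-0.5  0.7  0.6] T [-0.09  -0.018  0.005] w 0.445
q [-0.53  0.6   0.93  1.65 -0.52  1.16  0.7 ]
go fr (array([-16.5,  29.1,  82. ]), np.float64(-0.001), np.float64(0.1757))
```

Request:
jog_arm([
  {"slide": [-9, 15, 5], "roll": 0, "gripper": 0.45},
  {"slide": [-17.5, 29.5, 15], "roll": 0, "gripper": 0.45},
  {"slide": [-17.5, 29.5, 40], "roll": 0, "gripper": 0.45},
  {"slide": [-17.5, 29.5, 65], "roll": 0, "gripper": 0.45},
  {"slide": [-17.5, 29.5, 77], "roll": 0, "gripper": 0.35},
  {"slide": [-17.5, 29.5, 80], "roll": 0, "gripper": 0.3},
  {"slide": [-17.5, 29.5, 80], "roll": 0, "gripper": 0.27},
  {"slide": [-17.5, 29.5, 80], "roll": 0, "gripper": 0.27},
  {"slide": [-17.5, 29.5, 80], "roll": 0, "gripper": 0.27},
  {"slide": [-17.5, 29.5, 80], "roll": 0, "gripper": 0.27},
])

```text
clock: 35.35
position: [0.654, -0.0938, 0.1196]
ee_rot: [2.018, 2.406, 0.002]
force: [-0.8, -0.1, -0.5]
width: 0.274
```

```bash
python3 t.py fr .116 1.649
```

```text
t 35.35 pos [654.  -93.8 119.6] knobang 1.651 tilt 0.12 F [-0.8 -0.1 -0.5] T [-0.103  0.056  0.003] w 0.274
q [-0.45  0.72  0.85  1.65 -0.61  1.06  0.76]
go fr (array([0.1, 0.8, 3.6]), np.float64(-0.002), np.float64(0.1751))
```

Request:
jog_arm([
  {"slide": [0, 0.8, 2.5], "roll": -0.002, "gripper": 0.27},
  {"slide": [0, 0.8, 2.5], "roll": -0.002, "gripper": 0.0},
  {"slide": [0, 0.8, 2.5], "roll": -0.002, "gripper": 0.0},
  {"slide": [0, 0.8, 2.5], "roll": -0.002, "gripper": 0.0},
  {"slide": [0, 0.8, 2.5], "roll": -0.002, "gripper": 0.0},
  {"slide": [0, 0.8, 2.5], "roll": 0, "gripper": 0.0},
  {"slide": [0, 0.8, 2.5], "roll": 0.002, "gripper": 0.0},
  {"slide": [0, 0.8, 2.5], "roll": 0.004, "gripper": 0.0},
  {"slide": [0, 0.8, 2.5], "roll": 0.006, "gripper": 0.0},
  {"slide": [0, 0.8, 2.5], "roll": 0.008, "gripper": 0.0},
])

```text
clock: 36.18
position: [0.6553, -0.0932, 0.1159]
ee_rot: [2.026, 2.399, 0.002]
force: [5.0, 0.9, -2.1]
width: 0.172
```

```bash
python3 t.py
```

```text
t 36.18 pos [655.3 -93.2 115.9] knobang 1.657 tilt 0.12 F [ 5.   0.9 -2.1] T [-0.079 -0.854  0.51 ] w 0.172
q [-0.45  0.73  0.85  1.65 -0.61  1.05  0.76]
```

Request:
jog_arm([
  {"slide": [0, 0, 0], "roll": 0, "gripper": 0.45},
  {"slide": [0, 0, 0], "roll": 0, "gripper": 0.45},
  {"slide": [0, 0, 0], "roll": 0, "gripper": 0.45},
  {"slide": [0, 0, 0], "roll": 0, "gripper": 0.45},
  {"slide": [0, 0, -20], "roll": 0, "gripper": 0.45},
  {"slide": [0, 0, -45], "roll": 0, "gripper": 0.45},
  {"slide": [0, 0, -70], "roll": 0, "gripper": 0.45},
  {"slide": [0, 0, -95], "roll": 0, "gripper": 0.45},
  {"slide": [0, 0, -115], "roll": 0, "gripper": 0.45},
  {"slide": [0, 0, -120], "roll": 0, "gripper": 0.45},
])

```text
clock: 37.02
position: [0.6551, -0.0947, 0.2393]
ee_rot: [2.027, 2.395, 0.004]
force: [-0.4, -0.6, 0.8]
width: 0.45
```

```bash
python3 t.py;  python3 - <<'E'
from helpers import *
from cell import arm
d=arm.get_image("side")
for o in bars(d,(195,310,130,205),.122): print(o[0],o[1].round(1),o[3].round(3),np.round(o[4][0],1),np.round(o[4][1],1),round(o[4][2],1))
cv2.imwrite("pics/s4.png",d["frame"])
# cover plane at glass surroundings
P=pts(d); g=d["frame"].min(2); m=np.zeros(g.shape,bool); m[150:200,215:295]=True
q=P[m&(P[...,2]>.09)&(P[...,2]<.108)&(g>120)]
A=np.c_[q[:,0]-.567,q[:,1]+.0545,np.ones(len(q))]; print(len(q),np.linalg.lstsq(A,q[:,2],rcond=None)[0].round(4))
t=arm.get_image("top"); cv2.imwrite("pics/t4.png",t["frame"])
E
```

```text
t 37.02 pos [655.1 -94.7 239.3] knobang 1.659 tilt 0.25 F [-0.4 -0.6  0.8] T [-0.172 -0.006  0.005] w 0.45
q [-0.49  0.62  0.94  1.51 -0.51  1.27  0.68]
120 [278.4 151. ] [0.13  0.143 0.145] [ 509.4 -129.9] [14.4 71.1] 10.4
129 [224.9 152.7] [0.128 0.143 0.145] [653.3 -89.2] [16. 67.] 10.8
159 [282.1 179. ] [0.127 0.143 0.144] [479.6 -13.9] [15.3 72.5] 10.1
162 [223.5 180.4] [0.128 0.142 0.144] [623.5  24.2] [15.7 68.7] 10.5
1893 [-0.0011 -0.0028  0.1014]
```

View pics/s4.png

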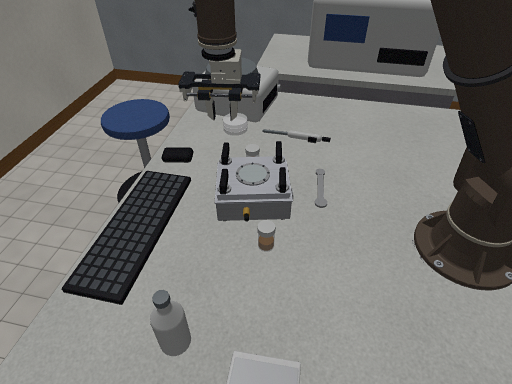

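View pics/t4.png

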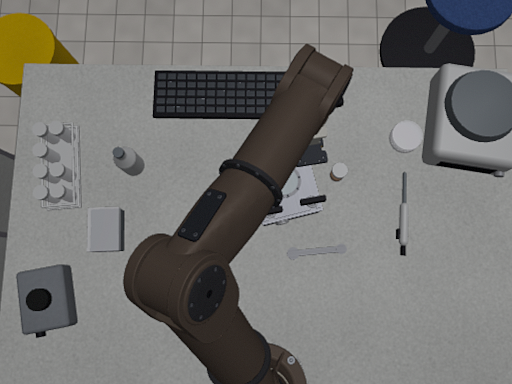

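```bash
python3 -c "
from cell import arm
print(arm.sign_off())"
```

```text
the job is handed in; nothing more can be done
None
```

I tightened the cover in two crosswise rounds (near left, far right, near right, far left) and handed the job in at about 37 s of the 72 s allowed. The hand-in reports no verdict.

- **Round 1:** each knob was turned to about 1.0 rad. The tool angle read 1.00 to 1.01, and the side picture agreed within measuring error for the three bars it showed whole.
- **Round 2:** each knob was tightened until the torque rose sharply, which put the cover's seat at about 1.55 rad. All four ended at 1.65 to 1.66 rad with 0.51 to 0.54 Nm, about 30 to 32 N of pressure by the given friction figures.
- **Re-check:** after the round I gripped the near left and far right knobs again, turning each less than 0.01 rad further. Both still read about 0.51 Nm (30 N), so neither had eased noticeably. I did not re-check the other two.
- **Final pictures:** the four bars are parallel, and the cover is level with slopes under 0.003. Its top is about 101 mm above the bench, which I did not correct for camera bias. It should be near 100 mm if home, so I relied on the torque rise for that. The bystanders look unmoved in the pictures; I did not measure them. The gripper is open and clear, at about 239 mm.
- **Disagreements:** single torque readings scattered by a few hundredths of a Nm. One moving reading on the far right knob, at 1.50 rad, gave 0.09 Nm, below its thread friction of 0.12. In round 1 the near right knob was gripped about 3 mm off its axis along the bar, so I turned it about its true axis instead.

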